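# Pack the climbing kit into the dry case and lock it

## Robot

A 6-joint arm with a two-finger parallel gripper is mounted at the origin on the work surface. World frame = base frame: x ahead of the robot, y to its left, z up, the work surface at z = 0. Lengths are in m, angles in rad, forces in N, time in s.
With the tool pointing down it reaches from about 0.35 to 0.85 m from the base axis. Payload 8.1 kg.
Tool frame: the origin (TCP) lies midway between the tips of the shut fingers; the grasp point (between the pads) lies 19 mm behind it; z points along the fingers, y is the direction in which the jaws open and shut (so a half turn about z gives the same grasp; the last joint's range is limited). The gripper opens to 93 mm and grips with 3 to 60 N. Pads are 15 mm wide; open, the fingers measure 128 mm over their backs; the gripper's body (75 mm by 188 mm) begins 65 mm behind the grasp point.
Start: joints at [-1.324, 0.13, 1.488, -0, 1.523, -0.085], TCP at [0.195, -0.567, 0.219] pointing down, gripper open.
Joint ranges: [-2.96, 2.96], [-0.89, 2.26], [0.02, 2.5], [-1.34, 4.48], [0, 2.73], [-2.66, 2.66]. Speed limits (rad/s): [2.39, 2.39, 2.79, 3.14, 3.14, 3.14].

## Interface

Orientations are given as a rotation vector (axis times angle).
In Python, from plant import robot gives the robot as it stands. The module is installed in compiled form; this text tells all that it offers.
- The arm moves only by the shell command python3 -m pendant 'ROWS' [FORCE]. ROWS is JSON, a list of rows, each an object with "translation": the shift along the tool's x, y, z in mm, a list of three; "twist": the turn, a rotation vector about the tool's x, y, z in rad, a list of three; "grip": the opening, from -1 (shut) to 1 (fully open). A call has exactly 10 rows; each row shifts and turns the pose as measured when the row begins, along the tool's axes as they then stand; what a row does not reach is not made up. A row lasts 1/10 s, in which the tool goes at most 50 mm and 8.59 degrees, less where a joint would pass 70% of its speed; a pose out of reach is approached as far as the arm can. A call is refused whole if a number of a shift passes 50 or a number of a turn 0.15, either way. A call with a gripper value outside its range is refused whole. The fingers move at their own pace and stop on an object; FORCE is the grip in N (left out, the last holds). Time passes only in rows, so rows that do not move let the fingers close, or fill a call up. It gives the time, the measured TCP pose, the force and the opening at its end, in the units of the state.
- robot.read_state(): the state, without advancing time (a new reading comes with each control period).
- robot.read_camera(name): name is "scene" or "top" or "wrist"; returns (picture, depth): 400x640x3 uint8, red, green, blue; 400x640 float32, m along the optical axis (not along the pixel's ray), 0 where there is no reading.
- robot.camera_info(name): a dict with "vertical_fov" (degrees; the focal length in pixels is half the picture's height over the tangent of half this angle, whatever the lens; pixels are square), "cx", "cy" (the principal point, pixels), "cam_to_world" (4x4, takes a point from camera to world coordinates). Camera axes: x right, y up, looking along -z (the intrinsics and any distortion apply to the point x, -y, -z); pixel columns grow to the right and rows downward; lengths in m; the calibration is good to about 2 mm. A picture is of the moment at which its call begins: read the wrist's pose just before it. camera_info takes no time and is no camera call; for the wrist camera it gives the pose at the moment of the call.
- robot.close_job(): hands the job in, once; it reports no verdict.
The state is a dict: "t": time; "q": joint angles; "dq": joint speeds; "joint_torque": joint torques, N m; "tool_pos": TCP position; "orientation": TCP orientation; "force": force on the tool from outside, world axes, zero at the start; "wrist_torque": the same for the moment, N m; "opening": finger opening in m.
Only numpy, scipy, OpenCV 4.12 (cv2) and the standard library are available. Lean on these libraries where they do the work, as an engineer would, in place of code of your own. Each camera call takes 0.05 s, during which the arm holds its last target. There are 200 camera calls.

## Task

Pack the headlamp and every carabiner from the turntable into the aluminium dry case and lock it up: draw back the levers that stand in the way of the lid, shut the lid, throw both end latches over it, then throw the middle deadlock lever, and last push the pump head on the lid fully down to its stop and let it rise again. The three levers are interlocked, so one that will not move is held by another and must be freed, never forced. Leave the other things on the shelf where they are.

Things in the scene. Friction and masses are not known exactly. Their poses are not given: they have to be found in the camera images.
- case: Fixed aluminium dry case, 280 mm (its x) by 180 mm (its y) outside, rim 73 mm above the shelf, walls 5 mm, floor 6 mm: inside 270 by 170 mm, 67 mm deep. Origin at the centre of its underside, z up, yaw within 0.12 rad of the world frame. Its lid is hinged along the +y rim; a lever rail runs along its -y wall.
- lever_rail (a point): Middle of the line on which all three levers pivot: case x = 0, y = -108 mm, 52 mm above the shelf, parallel to the case's x. Levers stand at case x = -85 (near latch), 0 (deadlock) and +85 mm (far latch); each stays where it is left, and about 2.5 N at the grip moves it. The rail is 260 mm long, 36 mm high and reaches out to case y = -147 mm.
- lid (a joint): Hinged lid of the case, 280 by 180 by 12 mm, hinge line at case y = +90 mm, 73 mm above the shelf. Joint value in rad: 0 = shut (top 85 mm above the shelf), grows as it opens; it starts open at 1.6 to 1.85, its outer face turned to +y. A stiff hinge: it stays wherever it is left; up to 5 N at the free edge moves it.
- lid_edge (a point): Middle of the lid's free edge, 180 mm from the hinge line, half way through the 12 mm thickness (6 mm beneath the outer face).
- latch_near (a joint): End latch lever at the case's -x end. Joint value in rad: 0 = drawn back, leaning 0.5 rad from upright to the case's -y, away from the box; 1.0 = thrown, leaning 0.5 rad to +y, over the box. Starts thrown. Below 0.4 it clears the lid; thrown, its steel dog clamps a shut lid, or keeps an open lid from shutting. Held (it gives about 0.2 rad, then stops) while the deadlock is more than a quarter thrown.
- latch_near_tip (a point): Top end of that lever's round rubber grip, 18 mm thick, on its centre line 95 mm from the pivot; the grip reaches down to 36 mm from the pivot and is easily pinched from above across the case's x direction.
- latch_far (a joint): End latch lever at the case's +x end. Joint value in rad: 0 = drawn back, leaning 0.5 rad from upright to the case's -y, away from the box; 1.0 = thrown, leaning 0.5 rad to +y, over the box. Starts thrown. Below 0.4 it clears the lid; thrown, its steel dog clamps a shut lid, or keeps an open lid from shutting. Held (it gives about 0.2 rad, then stops) while the deadlock is more than a quarter thrown.
- latch_far_tip (a point): Top end of that lever's round rubber grip, 18 mm thick, on its centre line 95 mm from the pivot; the grip reaches down to 36 mm from the pivot and is easily pinched from above across the case's x direction.
- deadlock (a joint): Middle lever, the deadlock. Joint value in rad: 0 = drawn back, leaning 0.5 rad from upright to the case's -y, away from the box; 1.0 = thrown, leaning 0.5 rad to +y, over the box. It slides a locking bar along the rail whose lugs, when thrown, hold both end latches. It is itself held at 0.2 to 0.3 unless both latches are thrown beyond 0.85. Starts anywhere from 0 to 1.
- deadlock_tip (a point): Top end of that lever's round rubber grip, 18 mm thick, on its centre line 95 mm from the pivot; the grip reaches down to 36 mm from the pivot and is easily pinched from above across the case's x direction.
- lockbar: Steel locking bar, 210 mm long, lying along the top of the lever rail, 38 to 46 mm above the shelf, with two upright lugs; the deadlock lever slides it 14 mm to the case's +x when thrown. It is not touched by hand. Origin at the middle of the bar.
- pump (a joint): Spring plunger of the vacuum pump in the middle of the lid. Joint value in m: 0 = up, 0.016 = down at its stop; it takes 3.5 N to start, 9 N at the stop, and rises by itself.
- pump_top (a point): Centre of the top of the black pump head, a disc 42 mm across and 10 mm thick; with the lid shut it points up, 121 mm above the shelf in the middle of the lid. A black collar 54 mm across and 10 mm high surrounds its stem.
- turntable: Chrome turntable, 300 mm across, top face 30 mm above the shelf; the platter turns stiffly on its foot. Origin at the centre of the underside.
- carabiner1: Carabiner, a flat oval link 100 mm long (its x), 52 mm wide (its y), of 11 mm round bar, lying flat; its two long sides are straight and parallel over the middle 60 mm. 90 g. Origin at the centre of its underside. All four are alike; one to three are present.
- carabiner2: Carabiner, a flat oval link 100 mm long (its x), 52 mm wide (its y), of 11 mm round bar, lying flat; its two long sides are straight and parallel over the middle 60 mm. 90 g. Origin at the centre of its underside. All four are alike; one to three are present.
- carabiner3: Carabiner, a flat oval link 100 mm long (its x), 52 mm wide (its y), of 11 mm round bar, lying flat; its two long sides are straight and parallel over the middle 60 mm. 90 g. Origin at the centre of its underside. All four are alike; one to three are present.
- carabiner4: Carabiner, a flat oval link 100 mm long (its x), 52 mm wide (its y), of 11 mm round bar, lying flat; its two long sides are straight and parallel over the middle 60 mm. 90 g. Origin at the centre of its underside. All four are alike; one to three are present.
- headlamp: Silver headlamp without its strap, 79 mm long (its x, from -42 to +37 mm; the round lens at -x), 44 mm wide (its y), 36 mm high, standing on its base in the middle of the turntable. 120 g. Origin under the middle, at the underside.
- bowl: White ceramic bowl, 130 mm across, 55 mm high. Leave alone. Origin at the centre of the underside.
- whistle: Green plastic whistle, about 60 mm long, 27 mm high. Leave alone. Origin at the underside.
- wax_jar: Small white jar, 68 mm across, 50 mm high. Leave alone. Origin at the centre of the underside.
There are look-alikes about, which are no part of the job. What is shaped like the carabiner1 but purple is not meant. What is shaped like the carabiner4 but orange is not meant.

How it is judged:
On the way, in this order (a step that is already met when the one before it is completed fails the run):
1. the lid is shut with the headlamp and every carabiner inside the case (value of joint lid below 0.04 rad and x of carabiner1 in the frame of case between -0.135 and 0.135 m and y of carabiner1 in the frame of case between -0.085 and 0.085 m and z of carabiner1 in the frame of case between 0 and 0.073 m and x of carabiner2 in the frame of case between -0.135 and 0.135 m and y of carabiner2 in the frame of case between -0.085 and 0.085 m and z of carabiner2 in the frame of case between 0 and 0.073 m and x of carabiner3 in the frame of case between -0.135 and 0.135 m and y of carabiner3 in the frame of case between -0.085 and 0.085 m and z of carabiner3 in the frame of case between 0 and 0.073 m and x of carabiner4 in the frame of case between -0.135 and 0.135 m and y of carabiner4 in the frame of case between -0.085 and 0.085 m and z of carabiner4 in the frame of case between 0 and 0.073 m and x of headlamp in the frame of case between -0.135 and 0.135 m and y of headlamp in the frame of case between -0.085 and 0.085 m and z of headlamp in the frame of case between 0 and 0.073 m), for 0.2 s.
2. both end latches are thrown over the shut lid (value of joint lid below 0.04 rad and value of joint each of latch_near, latch_far above 0.75 rad), for 0.2 s.
3. the deadlock lever is thrown with both latches thrown (all of step 2 and value of joint deadlock above 0.75 rad), for 0.2 s.
4. the pump head is pressed down to its stop, the case being locked (all of step 3 and value of joint pump above 0.0135 m), for 0.1 s.
At the end, for the whole second after the job is handed in: Headlamp and every carabiner inside the case, lid shut (within 0.04 rad), all three levers thrown (above 0.75 of 1.0 rad), pump head risen again (within 4 mm of the top) (all of step 3 and x of carabiner1 in the frame of case between -0.135 and 0.135 m and y of carabiner1 in the frame of case between -0.085 and 0.085 m and z of carabiner1 in the frame of case between 0 and 0.073 m and x of carabiner2 in the frame of case between -0.135 and 0.135 m and y of carabiner2 in the frame of case between -0.085 and 0.085 m and z of carabiner2 in the frame of case between 0 and 0.073 m and x of carabiner3 in the frame of case between -0.135 and 0.135 m and y of carabiner3 in the frame of case between -0.085 and 0.085 m and z of carabiner3 in the frame of case between 0 and 0.073 m and x of carabiner4 in the frame of case between -0.135 and 0.135 m and y of carabiner4 in the frame of case between -0.085 and 0.085 m and z of carabiner4 in the frame of case between 0 and 0.073 m and x of headlamp in the frame of case between -0.135 and 0.135 m and y of headlamp in the frame of case between -0.085 and 0.085 m and z of headlamp in the frame of case between 0 and 0.073 m and value of joint pump below 0.004 m); the robot touches nothing.
It fails at once if a bystander (bowl, whistle or jar) is shifted by more than 25 mm (distance of any of bowl, whistle, wax_jar from where it was at the start of the episode above 0.025 m).
It fails at once if a held lever is forced: its part and the locking bar press on each other with more than 200 N (some 35 N at the deadlock's grip or 65 N at a latch's grip) (contact force between lockbar and anything else above 200 N).
Of carabiner1, carabiner2, carabiner3, carabiner4 only 1 to 3 are there at a start; the rules pass over those that are not, and their reading is None.
At some moment in a run one of carabiner1, carabiner2, carabiner3, carabiner4, headlamp may be knocked a few centimetres aside while the robot is not near it.
It also fails if it takes over 210 s, if anything falls off the work surface, if the arm or the gripper's body presses on something with over 40 N, if the wrist force passes 120 N, or if a joint passes its speed limit or range.

## Working session

There is one attempt and no reset: what is moved stays moved. The work goes in short steps, Python scripts to look and compute and a shell command to move; the robot and the scene stay as the last step left them, time stands still between calls to the robot, and variables do not carry over. Pictures are saved under pics/ and viewed, about 12 in all and at most 16, crops included, and the job is handed in when it is done.

```bash
mkdir -p pics; ls
cat > h.py <<'E'
import numpy as np, cv2
from scipy.spatial.transform import Rotation as R
from plant import robot
def cam(n):
    i=robot.camera_info(n); p,d=robot.read_camera(n); return p,d,i
def save(n,p): cv2.imwrite('pics/'+n+'.png',cv2.cvtColor(p,cv2.COLOR_RGB2BGR))
def f(i): return 200/np.tan(np.radians(i['vertical_fov'])/2)
def ray(i,u,v):
    T=np.array(i['cam_to_world']); d=np.array([(u-i['cx'])/f(i),-(v-i['cy'])/f(i),-1.]); return T[:3,3],T[:3,:3]@d
def plane(i,u,v,z):
    o,d=ray(i,u,v); return o+d*(z-o[2])/d[2]
def cloud(d,i):
    v,u=np.mgrid[0:400,0:640]; T=np.array(i['cam_to_world'])
    P=np.stack([(u-i['cx'])/f(i)*d,-(v-i['cy'])/f(i)*d,-d],-1); W=P@T[:3,:3].T+T[:3,3]; W[d==0]=np.nan; return W
def proj(i,p):
    T=np.array(i['cam_to_world']); c=T[:3,:3].T@(np.array(p)-T[:3,3]); return i['cx']+f(i)*c[0]/-c[2], i['cy']-f(i)*c[1]/-c[2]
def st():
    s=robot.read_state(); print('t',round(s['t'],2),'pos',np.round(s['tool_pos'],4),'op',round(s['opening'],4),'F',np.round(s['force'],1)); print('R',np.round(R.from_rotvec(s['orientation']).as_matrix(),3).tolist()); return s
def rel(target,yaw=None):
    """tool-frame mm shift to world target"""
    s=robot.read_state(); M=R.from_rotvec(s['orientation']).as_matrix()
    return np.round(M.T@(np.array(target)-s['tool_pos'])*1000,1)
E
python3 - <<'E'
from h import *
st()
for n in ['scene','top']:
    p,d,i=cam(n); save(n+'0',p); print(n,{k:(np.round(v,3).tolist() if k=='cam_to_world' else v) for k,v in i.items()})
    np.savez('pics/'+n+'0.npz',p=p,d=d)
E
```

```text
pics
t 0.0 pos [ 0.1953 -0.5667  0.2176] op 0.0931 F [0.4 1.2 1.4]
R [[0.945, 0.326, -0.0], [0.326, -0.945, 0.002], [0.0, -0.002, -1.0]]
scene {'vertical_fov': 53.51712492582215, 'cx': 319.0746414137374, 'cy': 197.20654157885775, 'cam_to_world': [[-0.633, -0.673, 0.382, 0.885], [0.774, -0.557, 0.302, 0.255], [0.01, 0.487, 0.873, 0.958], [0.0, 0.0, 0.0, 1.0]]}
top {'vertical_fov': 48.28891769462485, 'cx': 326.0053590923622, 'cy': 208.69226040042895, 'cam_to_world': [[-0.006, 0.975, -0.22, 0.199], [-1.0, -0.005, 0.005, -0.039], [0.003, 0.22, 0.975, 1.487], [0.0, 0.0, 0.0, 1.0]]}
```

View pics/scene0.png

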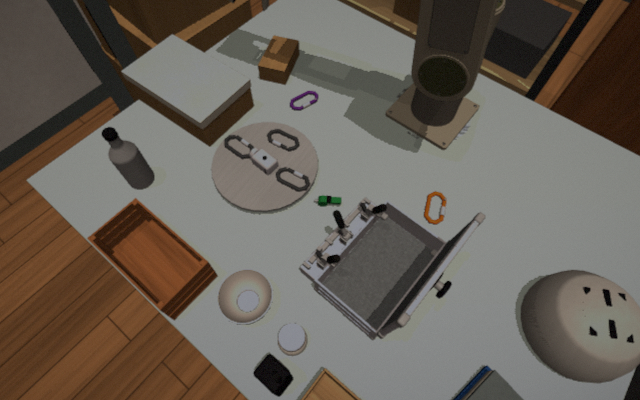

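View pics/top0.png

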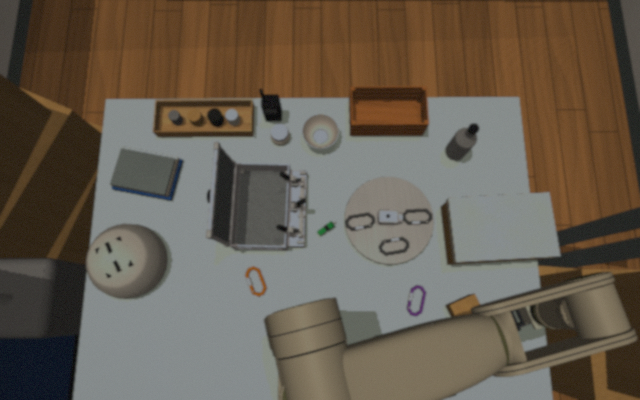

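The top view shows the three grey carabiners at (360,222), (417,216) and (394,246), with the headlamp at (388,216). The look-alikes are purple at (416,300) and orange at (256,282), both off the turntable. The case is at about (265,205), the whistle at (327,229), the bowl at (321,133) and the jar at (280,134). Next I'll measure these.

Run:
```python
from h import *
ims={}
for n in ['top','scene']:
    z=np.load(f'pics/{n}0.npz'); ims[n]=(z['p'],z['d'],robot.camera_info(n))
for n in ims:
    p,d,i=ims[n]; W=cloud(d,i); print('==',n)
    hsv=cv2.cvtColor(p,cv2.COLOR_RGB2HSV)
    # dark things
    reg=(W[...,0]>0.2)&(W[...,0]<0.9)&(np.abs(W[...,1])<0.55)&(W[...,2]<0.3)
    m=((hsv[...,2]<95)&(hsv[...,1]<110)&reg).astype(np.uint8)
    k,l,s,c=cv2.connectedComponentsWithStats(m)
    for j in range(1,k):
        if 25<s[j,4]<2500:
            q=W[l==j]; print(np.round(c[j]),s[j,4],'med',np.round(np.nanmedian(q,0),3),'z',np.round(np.nanpercentile(q[:,2],[5,95]),3),'v',int(np.median(hsv[...,2][l==j])))
    for u,v in ([(388,216),(360,222),(389,250),(430,230),(265,205),(321,133),(280,134),(327,229),(245,167),(290,246),(236,245),(360,320)] if n=='top' else [(264,160),(320,201)]):
        print((u,v),np.round(W[v,u],3),p[v,u])
# case rim points & lid from cloud
W=cloud(*[ims['top'][1],ims['top'][2]])
r=W[140:265,200:325].reshape(-1,3); r=r[~np.isnan(r[:,0])]
sel=r[(r[:,2]>.066)&(r[:,2]<.08)]; print(len(sel),cv2.minAreaRect((sel[:,:2]*1000).astype(np.float32)))
hi=r[r[:,2]>.1]; print('lid',np.round(hi.min(0),3),np.round(hi.max(0),3))
big=lambda a,s,t,u,v,g:cv2.resize(a[v:v+t,u:u+s],None,fx=g,fy=g,interpolation=cv2.INTER_CUBIC)
a=big(ims['top'][0],160,130,190,140,4); b=big(ims['scene'][0],110,130,290,180,4)
o=np.zeros((520,640+160,3),np.uint8); o[:520,:640]=a; save('crop1',a); 
save('crop2',np.hstack([b,big(ims['scene'][0],90,130,210,105,4)]))
```

```text
== top
[272. 109.] 495 med [0.858 0.136 0.102] z [0.003 0.124] v 25
[219. 132.] 250 med [0.8   0.31  0.008] z [-0.002  0.035] v 72
[215. 117.] 171 med [0.85  0.336 0.053] z [0.029 0.059] v 28
[176. 118.] 134 med [0.85  0.474 0.051] z [0.018 0.058] v 75
[234. 121.] 70 med [0.842 0.272 0.027] z [0.004 0.048] v 73
[364. 134.] 56 med [ 0.801 -0.177  0.005] z [-0.004  0.034] v 72
[462. 143.] 737 med [ 0.725 -0.487  0.129] z [0.015 0.21 ] v 61
[418. 133.] 51 med [ 0.801 -0.384  0.006] z [-0.001  0.074] v 73
[284. 140.] 73 med [0.772 0.098 0.023] z [0.008 0.044] v 84
[324. 150.] 62 med [ 0.747 -0.043  0.   ] z [-0.003  0.005] v 92
[161. 175.] 1014 med [0.644 0.505 0.052] z [0.026 0.058] v 87
[177. 180.] 78 med [0.635 0.467 0.009] z [0.001 0.02 ] v 71
[208. 196.] 31 med [0.538 0.312 0.177] z [0.083 0.18 ] v 71
[300. 203.] 107 med [0.53  0.037 0.097] z [0.036 0.138] v 68
[452. 239.] 408 med [ 0.41  -0.443  0.055] z [-0.001  0.101] v 72
[417. 215.] 189 med [ 0.508 -0.349  0.039] z [0.031 0.046] v 75
[359. 220.] 195 med [ 0.49  -0.155  0.039] z [0.029 0.046] v 76
[386. 223.] 35 med [ 0.475 -0.2
[... 1385 characters left out ...]
09] z [-0.002  0.022] v 66
[340. 226.] 235 med [0.535 0.045 0.083] z [0.037 0.137] v 46
[441. 287.] 152 med [0.548 0.309 0.177] z [0.152 0.251] v 41
[232. 317.] 66 med [ 0.851 -0.017  0.044] z [0.03  0.054] v 90
[273. 373.] 792 med [0.877 0.143 0.12 ] z [0.003 0.162] v 18
[310. 384.] 120 med [0.843 0.205 0.   ] z [-0.002  0.003] v 91
[468. 382.] 109 med [0.617 0.472 0.001] z [-0.002  0.004] v 77
[491. 388.] 1022 med [0.609 0.499 0.054] z [0.024 0.057] v 76
(264, 160) [ 0.501 -0.241  0.067] [117 118 123]
(320, 201) [ 0.483 -0.059  0.023] [19 75 30]
554 ((536.2539672851562, 146.35403442382812), (229.30105590820312, 283.36639404296875), 88.5224609375)
lid [0.397 0.017 0.1  ] [0.682 0.316 0.26 ]
```

View pics/crop2.png

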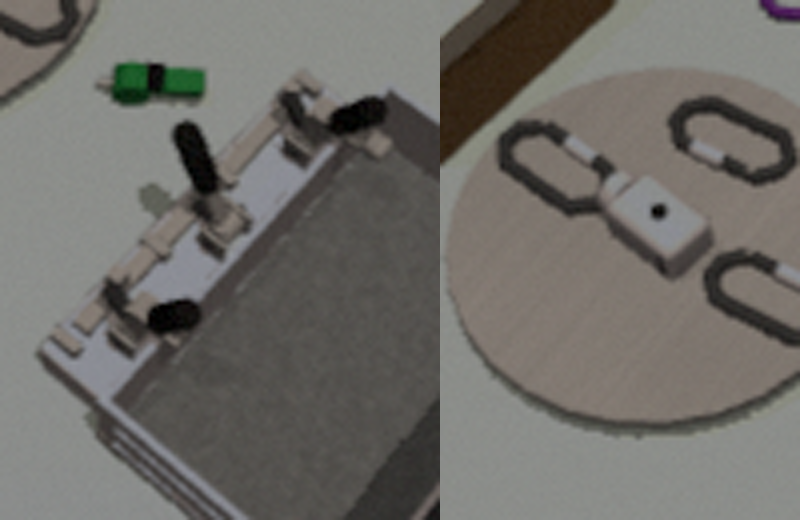

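The crops confirm three dark-grey carabiners with white gates on the turntable, both latches thrown and the deadlock about half way. I'll turn the tool so the jaws lie along world x, then move it above the case to look from close.

```bash
python3 -m pendant '[{"translation":[0,0,-18],"twist":[0,0,-0.124],"grip":1},{"translation":[0,0,-18],"twist":[0,0,-0.124],"grip":1},{"translation":[0,0,-18],"twist":[0,0,-0.124],"grip":1},{"translation":[0,0,-18],"twist":[0,0,-0.124],"grip":1},{"translation":[0,0,-18],"twist":[0,0,-0.124],"grip":1},{"translation":[0,0,-18],"twist":[0,0,-0.124],"grip":1},{"translation":[0,0,-18],"twist":[0,0,-0.124],"grip":1},{"translation":[0,0,-18],"twist":[0,0,-0.124],"grip":1},{"translation":[0,0,-18],"twist":[0,0,-0.124],"grip":1},{"translation":[0,0,-18],"twist":[0,0,-0.124],"grip":1}]' 20
python3 -m pendant '[{"translation":[40,30,0],"twist":[0,0,0],"grip":-1},{"translation":[40,30,0],"twist":[0,0,0],"grip":-1},{"translation":[45,30,0],"twist":[0,0,0],"grip":-1},{"translation":[45,30,0],"twist":[0,0,0],"grip":-1},{"translation":[45,30,0],"twist":[0,0,0],"grip":-1},{"translation":[45,30,0],"twist":[0,0,0],"grip":-1},{"translation":[45,30,0],"twist":[0,0,0],"grip":-1},{"translation":[45,30,0],"twist":[0,0,0],"grip":-1},{"translation":[45,30,0],"twist":[0,0,0],"grip":-1},{"translation":[45,30,0],"twist":[0,0,0],"grip":-1}]'
python3 - <<'E'
from h import *
s=st(); print(np.round(s['q'],2))
p,d,i=cam('wrist'); save('w1',p); np.savez('pics/w1.npz',p=p,d=d,T=i['cam_to_world']); print(np.round(i['cam_to_world'],3).tolist(),i['vertical_fov'])
E
```

```text
t: 1.1
tool_pos: [0.1946, -0.5639, 0.3935]
orientation: [-2.154, -2.262, -0.017]
force: [0.1, 0.7, -0.2]
opening: 0.0929
t: 2.1
tool_pos: [0.4524, -0.1378, 0.3973]
orientation: [-2.156, -2.253, -0.018]
force: [0.6, -1.0, 0.2]
opening: 0.0178
t 2.1 pos [ 0.4524 -0.1378  0.3973] op 0.0178 F [ 0.6 -1.   0.2]
R [[-0.044, 0.999, -0.009], [0.999, 0.044, 0.025], [0.025, -0.007, -1.0]]
[-0.42 -0.2   1.49  0.02  1.87 -0.46]
[[0.999, -0.044, -0.005, 0.451], [0.044, 0.967, 0.25, -0.066], [-0.006, -0.25, 0.968, 0.566], [0.0, 0.0, 0.0, 1.0]] 70.1487348480302
```

```bash
python3 -m pendant '[{"translation":[35,9,0],"twist":[0,0,0.008],"grip":-1},{"translation":[35,9,0],"twist":[0,0,0.008],"grip":-1},{"translation":[35,9,0],"twist":[0,0,0.008],"grip":-1},{"translation":[35,9,0],"twist":[0,0.0,0.008],"grip":-1},{"translation":[35,9,0],"twist":[0,0.0,0.008],"grip":-1},{"translation":[35,9,0],"twist":[0,0,0.006],"grip":-1},{"translation":[30,9,0],"twist":[0,0,0],"grip":-1},{"translation":[20,9,0],"twist":[0,0,0],"grip":-1},{"translation":[0,0,0],"twist":[0,0,0],"grip":-1},{"translation":[0,0,0],"twist":[0,0,0],"grip":-1}]'
python3 - <<'E'
from h import *
s=st()
p,d,i=cam('wrist'); save('w2',p); np.savez('pics/w2.npz',p=p,d=d,T=i['cam_to_world'])
E
```

```text
t: 3.15
tool_pos: [0.5207, 0.1448, 0.3984]
orientation: [-2.188, -2.209, -0.013]
force: [-0.5, -0.7, 0.8]
opening: 0.0006
t 3.15 pos [0.5207 0.1448 0.3984] op 0.0006 F [-0.5 -0.7  0.8]
R [[-0.009, 1.0, -0.017], [1.0, 0.01, 0.028], [0.028, -0.017, -0.999]]
```

View pics/w2.png

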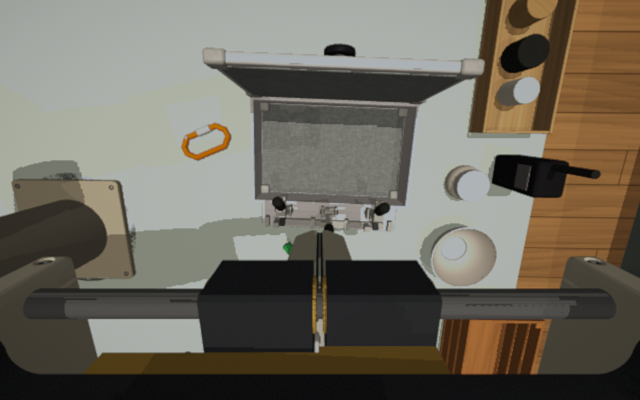

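The wrist view shows the case interior at about (335,150), the latch grips at (280,204) and (382,209) and the deadlock grip at (328,229). The lid is open at the top and the orange look-alike lies outside at (206,141).

```bash
cat > case.py <<'E'
from h import *
z=np.load('pics/w2.npz'); p,d=z['p'],z['d']; i=dict(robot.camera_info('wrist')); i['cam_to_world']=z['T']
W=cloud(d,i)
# lateral walls: for image rows, rim run at z~.073
rim=(W[...,2]>.069)&(W[...,2]<.077)
L=[];Rr=[]
for v in range(115,190,3):
    a=[u for u in range(240,275) if rim[v,u]]; b=[u for u in range(395,425) if rim[v,u]]
    if len(a)>2: L.append(plane(i,np.mean(a),v,.073)[:2])
    if len(b)>2: Rr.append(plane(i,np.mean(b),v,.073)[:2])
L=np.array(L);Rr=np.array(Rr); 
for q in (L,Rr): print(len(q),q[:2],q[-1:],np.polyfit(q[:,1],q[:,0],1))
F=[]
for u in range(275,400,5):
    a=[v for v in range(192,208) if rim[v,u]]
    if a: F.append(np.r_[plane(i,u,np.mean(a),.073)[:2],len(a)])
F=np.array(F); print(np.round(F,3))
B=[]
for u in range(275,400,5):
    a=[v for v in range(90,115) if rim[v,u]]
    if a: B.append(np.r_[plane(i,u,np.mean(a),.073)[:2],len(a)])
print(np.round(B,3)[::4])
hsv=cv2.cvtColor(p,cv2.COLOR_RGB2HSV)
for u0,v0 in [(280,204),(382,209),(328,229)]:
    for v in range(v0-10,v0+12,3):
        print([ (u,np.round(W[v,u],3).tolist(),int(hsv[v,u,2])) for u in (u0-3,u0+2)])
lid=W[48:62,230:460:20]; print(np.round(lid[::4,::3].reshape(-1,3),3))
E
python3 case.py
```

```text
24 [[0.40302577 0.23481521]
 [0.40362916 0.23000225]] [[0.39877906 0.11208282]] [0.03414521 0.39533224]
25 [[0.67801942 0.2371536 ]
 [0.67681591 0.2323669 ]] [[0.67365395 0.11548657]] [0.03156103 0.6699404 ]
[[0.464 0.086 4.   ]
 [0.473 0.086 4.   ]
 [0.482 0.086 3.   ]
 [0.491 0.086 3.   ]
 [0.5   0.085 4.   ]
 [0.509 0.084 3.   ]
 [0.518 0.084 3.   ]
 [0.527 0.084 3.   ]
 [0.536 0.084 3.   ]
 [0.545 0.084 4.   ]
 [0.554 0.083 3.   ]
 [0.563 0.083 3.   ]
 [0.572 0.083 3.   ]
 [0.581 0.082 4.   ]
 [0.59  0.081 3.   ]
 [0.599 0.082 3.   ]
 [0.608 0.082 3.   ]
 [0.644 0.082 1.   ]
 [0.653 0.08  3.   ]]
[[0.442 0.261 4.   ]
 [0.475 0.261 3.   ]
 [0.508 0.259 3.   ]
 [0.541 0.258 3.   ]
 [0.574 0.258 4.   ]
 [0.607 0.256 4.   ]
 [0.64  0.255 4.   ]]
[(277, [0.434, 0.089, 0.028], 96), (282, [0.443, 0.089, 0.025], 86)]
[(277, [0.452, 0.11, 0.137], 34), (282, [0.454, 0.1, 0.097], 110)]
[(277, [0.452, 0.105, 0.138], 31), (282, [0.459, 0.104, 0.132], 57)]
[(277, [0.452, 0.101, 0.141], 33), (282, [0.459, 0.1, 0.135], 16)]
[(277, [0.451, 0.096, 0.138], 22), (282, [0.457, 0.092, 0.125], 10)]
[(2
[... 947 characters left out ...]
 0.052, 0.1], 14)]
[(325, [0.527, 0.047, 0.102], 12), (330, [0.536, 0.049, 0.106], 15)]
[(325, [0.525, 0.154, 0.402], 78), (330, [0.528, 0.154, 0.401], 64)]
[(325, [0.525, 0.153, 0.405], 77), (330, [0.528, 0.154, 0.405], 79)]
[(325, [0.525, 0.154, 0.411], 79), (330, [0.528, 0.154, 0.411], 78)]
[(325, [0.525, 0.153, 0.414], 78), (330, [0.528, 0.153, 0.414], 77)]
[[0.351 0.354 0.   ]
 [0.46  0.354 0.002]
 [0.555 0.312 0.177]
 [0.676 0.355 0.002]
 [0.427 0.289 0.252]
 [0.46  0.348 0.001]
 [0.555 0.308 0.176]
 [0.677 0.349 0.   ]
 [0.427 0.285 0.252]
 [0.488 0.286 0.253]
 [0.549 0.286 0.25 ]
 [0.677 0.342 0.002]
 [0.427 0.282 0.252]
 [0.488 0.282 0.253]
 [0.549 0.282 0.252]
 [0.61  0.283 0.251]]
```

The case fit is consistent: both walls give the same yaw (−0.032) and the widths come out at 275 mm and 175 mm. The centre is (0.538, 0.171) and the latch tips are where the model puts them. I'll align the tool with the case and come down behind the deadlock.

```bash
cat >> h.py <<'E'
C=np.array([.538,.171,0]); YAW=-.032
Rc=R.from_euler('z',YAW).as_matrix()
def tocase(p): return Rc.T@(np.asarray(p)-C)
def towld(p): return Rc@np.asarray(p)+C
def cs():
    s=robot.read_state(); M=Rc.T@R.from_rotvec(s['orientation']).as_matrix()
    print('t %.2f case mm'%s['t'],np.round(tocase(s['tool_pos'])*1000,1),'toolx',np.round(M[:,0],3),'toolz',np.round(M[:,2],3),'op',round(s['opening'],4),'Fcase',np.round(Rc.T@s['force'],1)); return s
E
echo 'from h import *
cs()' > c.py
python3 -m pendant '[{"translation":[-5,2,28],"twist":[-0.004,-0.007,0.01],"grip":-1},{"translation":[-5,2,28],"twist":[-0.004,-0.007,0.01],"grip":-1},{"translation":[-5,2,28],"twist":[-0.004,-0.007,0.01],"grip":-1},{"translation":[-5,2,28],"twist":[-0.004,-0.007,0.01],"grip":-1},{"translation":[-5,2,28],"twist":[0,0,0],"grip":-1},{"translation":[-5,2,28],"twist":[0,0,0],"grip":-1},{"translation":[-5,2,28],"twist":[0,0,0],"grip":-1},{"translation":[-5,2,20],"twist":[0,0,0],"grip":-1},{"translation":[0,0,0],"twist":[0,0,0],"grip":-1},{"translation":[0,0,0],"twist":[0,0,0],"grip":-1}]'; python3 c.py
```

```text
t: 4.2
tool_pos: [0.5338, 0.0921, 0.1771]
orientation: [2.27, 2.166, 0.002]
force: [0.6, 1.2, 0.8]
opening: 0.0004
t 4.20 case mm [ -1.7 -79.  177.1] toolx [ 0.015  1.    -0.002] toolz [ 0.004 -0.002 -1.   ] op 0.0004 Fcase [0.5 1.3 0.8]
```

```bash
python3 -m pendant '[{"translation":[15,0,0],"twist":[0,0,0],"grip":-1},{"translation":[0,0,15],"twist":[0,0,0.015],"grip":-1},{"translation":[0,0,25],"twist":[0,0,0],"grip":-1},{"translation":[0,0,20],"twist":[0,0,0],"grip":-1},{"translation":[-10,0,2],"twist":[0,0,0],"grip":-1},{"translation":[-10,0,0],"twist":[0,0,0],"grip":-1},{"translation":[-10,0,0],"twist":[0,0,0],"grip":-1},{"translation":[-8,0,0],"twist":[0,0,0],"grip":-1},{"translation":[-8,0,0],"twist":[0,0,0],"grip":-1},{"translation":[0,0,0],"twist":[0,0,0],"grip":-1}]'; python3 c.py
python3 -m pendant '[{"translation":[-5,0,0],"twist":[0,0,0],"grip":-1},{"translation":[-5,0,0],"twist":[0,0,0],"grip":-1},{"translation":[-3,0,0],"twist":[0,0,0],"grip":-1},{"translation":[-2,0,0],"twist":[0,0,0],"grip":-1},{"translation":[0,0,0],"twist":[0,0,0],"grip":-1},{"translation":[0,0,0],"twist":[0,0,0],"grip":-1},{"translation":[0,0,0],"twist":[0,0,0],"grip":-1},{"translation":[0,0,0],"twist":[0,0,0],"grip":-1},{"translation":[0,0,0],"twist":[0,0,0],"grip":-1},{"translation":[0,0,0],"twist":[0,0,0],"grip":-1}]'; python3 c.py
```

```text
t: 5.2
tool_pos: [0.5379, 0.06, 0.1223]
orientation: [2.281, 2.139, 0.022]
force: [0.4, -0.3, 0.1]
opening: 0.0004
t 5.20 case mm [   3.4 -110.9  122.3] toolx [0.032 0.999 0.   ] toolz [ 0.02  -0.001 -1.   ] op 0.0004 Fcase [ 0.4 -0.3  0.1]
t: 6.2
tool_pos: [0.5375, 0.0448, 0.1233]
orientation: [2.28, 2.139, 0.025]
force: [0.7, 0.1, -0.1]
opening: 0.0005
t 6.20 case mm [   3.5 -126.1  123.3] toolx [0.032 0.999 0.001] toolz [ 0.022  0.001 -1.   ] op 0.0005 Fcase [ 0.7  0.2 -0.1]
```

```bash
python3 -m pendant '[{"translation":[-2,0,1],"twist":[0.01,0,-0.015],"grip":-1},{"translation":[-2,0,1],"twist":[0.01,0,-0.015],"grip":-1},{"translation":[-2,0,1],"twist":[0,0,0],"grip":-1},{"translation":[-2,0,1],"twist":[0,0,0],"grip":-1},{"translation":[0,0,0],"twist":[0,0,0],"grip":-1},{"translation":[0,0,0],"twist":[0,0,0],"grip":-1},{"translation":[0,0,0],"twist":[0,0,0],"grip":-1},{"translation":[0,0,0],"twist":[0,0,0],"grip":-1},{"translation":[0,0,0],"twist":[0,0,0],"grip":-1},{"translation":[0,0,0],"twist":[0,0,0],"grip":-1}]'; python3 c.py
python3 - <<'E'
from h import *
p,d,i=cam('scene'); W=cloud(d,i); v,u=np.mgrid[0:400,0:640]
a=cv2.resize(p[170:290,285:420],None,fx=4,fy=4,interpolation=cv2.INTER_CUBIC); save('s2',a)
E
```

```text
t: 7.2
tool_pos: [0.5376, 0.0429, 0.1222]
orientation: [-2.242, -2.187, -0.013]
force: [-0.3, 3.1, 2.2]
opening: 0.0008
t 7.20 case mm [   3.7 -128.1  122.2] toolx [-0.007  1.     0.013] toolz [-0.001  0.013 -1.   ] op 0.0008 Fcase [-0.4  3.1  2.2]
```

View pics/s2.png

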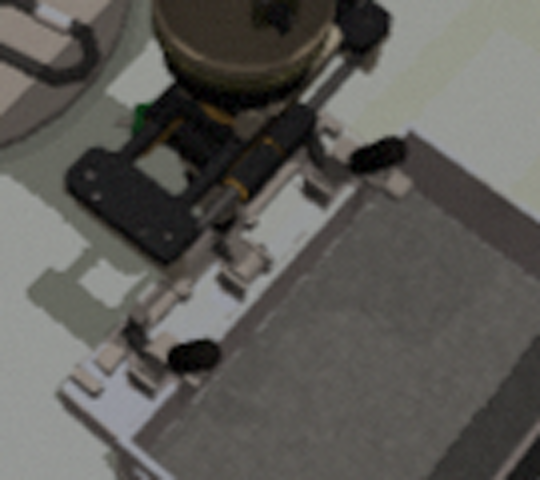

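The gripper hides the deadlock. There is 3 N of contact at y=−128, so I'll push on with slightly bigger steps and watch the force.

```bash
python3 -m pendant '[{"translation":[-5,0,0],"twist":[0,0,0],"grip":-1},{"translation":[-5,0,0],"twist":[0,0,0],"grip":-1},{"translation":[-5,0,0],"twist":[0,0,0],"grip":-1},{"translation":[-5,0,0],"twist":[0,0,0],"grip":-1},{"translation":[-4,0,0],"twist":[0,0,0],"grip":-1},{"translation":[-4,0,0],"twist":[0,0,0],"grip":-1},{"translation":[-4,0,0],"twist":[0,0,0],"grip":-1},{"translation":[-4,0,0],"twist":[0,0,0],"grip":-1},{"translation":[-4,0,0],"twist":[0,0,0],"grip":-1},{"translation":[-4,0,0],"twist":[0,0,0],"grip":-1}]'; python3 c.py
```

```text
t: 8.25
tool_pos: [0.5373, 0.0416, 0.1227]
orientation: [-2.189, -2.168, -0.096]
force: [-0.2, 20.9, 3.2]
opening: 0.0007
t 8.25 case mm [   3.5 -129.4  122.7] toolx [-0.022  0.996  0.086] toolz [-0.     0.086 -0.996] op 0.0007 Fcase [-0.9 20.9  3.2]
```

The deadlock is against its back stop: 21 N with no motion, and the geometry matches joint 0. Next is the near latch, from the box side.

```bash
python3 -m pendant '[{"translation":[10,0,0],"twist":[0,-0.045,-0.01],"grip":-1},{"translation":[10,0,-20],"twist":[0,-0.045,-0.01],"grip":-1},{"translation":[15,-5,-40],"twist":[0,0,0],"grip":-1},{"translation":[15,-25,0],"twist":[0,0,0],"grip":-1},{"translation":[20,-30,0],"twist":[0,0,0],"grip":-1},{"translation":[20,-30,0],"twist":[0,0,0],"grip":-1},{"translation":[5,0,20],"twist":[0,0,0],"grip":-1},{"translation":[0,0,30],"twist":[0,0,0],"grip":-1},{"translation":[0,0,20],"twist":[0,0,0],"grip":-1},{"translation":[0,0,0],"twist":[0,0,0],"grip":-1}]'; python3 c.py
```

```text
t: 9.25
tool_pos: [0.445, 0.1336, 0.1133]
orientation: [2.2, 2.221, -0.006]
force: [-1.1, -0.2, -0.1]
opening: 0.0001
t 9.25 case mm [-91.7 -40.4 113.3] toolx [-0.041  0.999 -0.013] toolz [ 0.008 -0.013 -1.   ] op 0.0001 Fcase [-1.1 -0.2 -0.1]
```

```bash
python3 -m pendant '[{"translation":[-8,6,0],"twist":[0,0.006,0.02],"grip":-1},{"translation":[-8,0,0],"twist":[0,0.006,0.02],"grip":-1},{"translation":[-10,0,0],"twist":[0,0,0],"grip":-1},{"translation":[-10,0,0],"twist":[0,0,0],"grip":-1},{"translation":[-10,0,0],"twist":[0,0,0],"grip":-1},{"translation":[-10,0,0],"twist":[0,0,0],"grip":-1},{"translation":[-10,0,0],"twist":[0,0,0],"grip":-1},{"translation":[-10,0,0],"twist":[0,0,0],"grip":-1},{"translation":[-8,0,0],"twist":[0,0,0],"grip":-1},{"translation":[-6,0,0],"twist":[0,0,0],"grip":-1}]'; python3 c.py
```

```text
t: 10.25
tool_pos: [0.452, 0.0447, 0.1186]
orientation: [-2.258, -2.18, -0.039]
force: [1.8, 47.6, 0.6]
opening: 0.0005
t 10.25 case mm [ -81.9 -128.9  118.6] toolx [0.003 1.    0.02 ] toolz [ 0.015  0.02  -1.   ] op 0.0005 Fcase [ 0.3 47.6  0.6]
```

Near latch is on its stop. Now the far latch, with a softer finish.

```bash
python3 -m pendant '[{"translation":[15,0,0],"twist":[0,0,0],"grip":-1},{"translation":[15,0,-35],"twist":[0,-0.02,0],"grip":-1},{"translation":[20,20,-25],"twist":[0,0,0],"grip":-1},{"translation":[20,35,0],"twist":[0,0,0],"grip":-1},{"translation":[20,40,0],"twist":[0,0,0],"grip":-1},{"translation":[0,40,0],"twist":[0,0,0],"grip":-1},{"translation":[0,35,0],"twist":[0,0,0],"grip":-1},{"translation":[0,5,25],"twist":[0,0,0],"grip":-1},{"translation":[0,0,30],"twist":[0,0,0],"grip":-1},{"translation":[0,0,5],"twist":[0,0,0],"grip":-1}]'; python3 c.py
```

```text
t: 11.25
tool_pos: [0.6386, 0.1209, 0.1208]
orientation: [2.249, 2.167, 0.009]
force: [-0.6, 0.4, -0.7]
opening: 0.0002
t 11.25 case mm [102.1 -46.8 120.8] toolx [ 0.005  1.    -0.009] toolz [ 0.017 -0.009 -1.   ] op 0.0002 Fcase [-0.6  0.4 -0.7]
```

```bash
python3 -m pendant '[{"translation":[0,-15,5],"twist":[0.015,0.01,0],"grip":-1},{"translation":[-10,0,0],"twist":[0,0,0],"grip":-1},{"translation":[-10,0,0],"twist":[0,0,0],"grip":-1},{"translation":[-10,0,0],"twist":[0,0,0],"grip":-1},{"translation":[-10,0,0],"twist":[0,0,0],"grip":-1},{"translation":[-10,0,0],"twist":[0,0,0],"grip":-1},{"translation":[-10,0,0],"twist":[0,0,0],"grip":-1},{"translation":[-9,0,0],"twist":[0,0,0],"grip":-1},{"translation":[-6,0,0],"twist":[0,0,0],"grip":-1},{"translation":[-4,0,0],"twist":[0,0,0],"grip":-1}]'; python3 c.py
python3 -m pendant '[{"translation":[-4,0,0],"twist":[0,0,0],"grip":-1},{"translation":[-4,0,0],"twist":[0,0,0],"grip":-1},{"translation":[-3,0,0],"twist":[0,0,0],"grip":-1},{"translation":[-2,0,0],"twist":[0,0,0],"grip":-1},{"translation":[10,0,0],"twist":[0,0,0],"grip":-1},{"translation":[10,0,-10],"twist":[0,0,0],"grip":-1},{"translation":[0,0,-50],"twist":[0,0,0],"grip":-1},{"translation":[0,0,-50],"twist":[0,0,0],"grip":1},{"translation":[0,0,-50],"twist":[0,0,0],"grip":1},{"translation":[0,0,-50],"twist":[0,0,0],"grip":1}]'; python3 c.py
```

```text
t: 12.25
tool_pos: [0.6222, 0.0397, 0.1194]
orientation: [-2.259, -2.179, -0.02]
force: [1.1, 29.1, 0.6]
opening: 0.0003
t 12.25 case mm [  88.3 -128.5  119.4] toolx [0.004 1.    0.011] toolz [ 0.007  0.011 -1.   ] op 0.0003 Fcase [ 0.2 29.1  0.6]
t: 13.25
tool_pos: [0.6163, 0.0535, 0.3259]
orientation: [-2.237, -2.167, -0.02]
force: [0.4, 0.4, 0.3]
opening: 0.0202
t 13.25 case mm [  82.1 -115.   325.9] toolx [-0.     1.     0.028] toolz [-0.01   0.028 -1.   ] op 0.0202 Fcase [0.4 0.4 0.3]
```

All levers are drawn back. Now over to the turntable for a close look.

```bash
python3 -m pendant '[{"translation":[-40,-14,-7],"twist":[0,-0.014,0],"grip":1},{"translation":[-40,-14,-7],"twist":[0,-0.014,0],"grip":1},{"translation":[-40,-14,-7],"twist":[0,0,0],"grip":1},{"translation":[-40,-14,-7],"twist":[0,0,0],"grip":1},{"translation":[-40,-14,-7],"twist":[0,0,0],"grip":1},{"translation":[-40,-14,-7],"twist":[0,0,0],"grip":1},{"translation":[-40,-14,-7],"twist":[0,0,0],"grip":1},{"translation":[-40,-14,-7],"twist":[0,0,0],"grip":1},{"translation":[-40,-14,-7],"twist":[0,0,0],"grip":1},{"translation":[-20,0,0],"twist":[0,0,0],"grip":1}]'
python3 - <<'E'
from h import *
s=st(); cs()
p,d,i=cam('wrist'); save('w3',p); np.savez('pics/w3.npz',p=p,d=d,T=i['cam_to_world'])
E
```

```text
t: 14.25
tool_pos: [0.4745, -0.3355, 0.4154]
orientation: [2.239, 2.169, -0.004]
force: [0.1, 1.3, 0.1]
opening: 0.0919
t 14.25 pos [ 0.4745 -0.3355  0.4154] op 0.0919 F [0.1 1.3 0.1]
R [[0.032, 0.999, 0.015], [0.999, -0.032, -0.019], [-0.018, 0.015, -1.0]]
t 14.25 case mm [ -47.3 -508.3  415.4] toolx [ 0.     1.    -0.018] toolz [ 0.015 -0.018 -1.   ] op 0.0919 Fcase [0.  1.3 0.1]
```

View pics/w3.png

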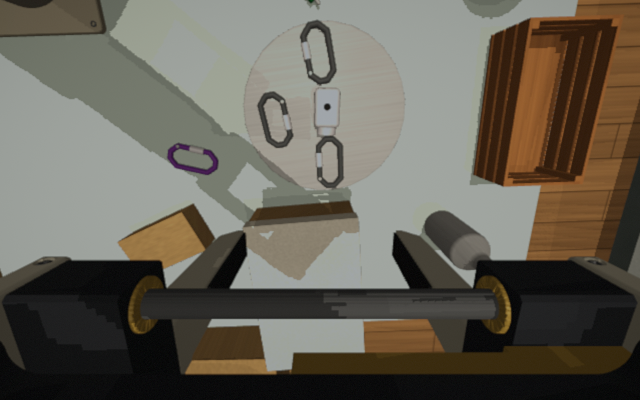

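The close view shows carabiners at (318,52), (275,119) and (330,161) and the headlamp at (326,110). The purple look-alike is off the table at (193,158). I'll fit their poses by height in this view and cross-check against the top and scene cameras.

```bash
cat > fit.py <<'E'
from h import *
def fit(d,i,lo=.034,zc=.0355,roi=None):
    """height mask above the platter -> plan rectangles"""
    W=cloud(d,i); m=(W[...,2]>lo)&(W[...,2]<.085)&(np.hypot(W[...,0]-.478,W[...,1]+.247)<.15)
    k,l,s,c=cv2.connectedComponentsWithStats(m.astype(np.uint8),connectivity=8)
    for j in range(1,k):
        if s[j,4]<60: continue
        q=W[l==j]; z=np.percentile(q[:,2],[50,97]); 
        r=cv2.minAreaRect((q[:,:2]*1000).astype(np.float32)); b=cv2.boxPoints(r)
        e=[b[1]-b[0],b[2]-b[1]]; e=max(e,key=np.linalg.norm); a=np.degrees(np.arctan2(e[1],e[0]))%180
        print('px',np.round(c[j]),s[j,4],'ctr',np.round(r[0]),'size',np.round(r[1]),'long axis deg',round(a,1),'z50,97',np.round(z,3))
if __name__=='__main__':
    z=np.load('pics/w3.npz'); i=dict(robot.camera_info('wrist')); i['cam_to_world']=z['T']; fit(z['d'],i)
    for n in ['top','scene']:
        z=np.load(f'pics/{n}0.npz'); print(n); fit(z['d'],robot.camera_info(n))
E
python3 fit.py
```

```text
px [318.  51.] 953 ctr [ 485. -157.] size [53. 99.] long axis deg 99.8 z50,97 [0.041 0.044]
px [328. 129.] 1804 ctr [ 501. -305.] size [182.  52.] long axis deg 89.5 z50,97 [0.064 0.068]
px [275. 119.] 794 ctr [ 403. -266.] size [53. 99.] long axis deg 99.7 z50,97 [0.041 0.044]
top
px [400. 216.] 557 ctr [ 501. -305.] size [ 60. 178.] long axis deg 93.3 z50,97 [0.058 0.07 ]
px [361. 221.] 229 ctr [ 486. -158.] size [55. 99.] long axis deg 99.8 z50,97 [0.04  0.046]
px [394. 245.] 244 ctr [ 402. -269.] size [ 55. 103.] long axis deg 96.7 z50,97 [0.04  0.046]
scene
px [283. 140.] 277 ctr [ 400. -267.] size [ 58. 105.] long axis deg 100.7 z50,97 [0.04  0.044]
px [255. 155.] 726 ctr [ 497. -302.] size [ 56. 182.] long axis deg 90.8 z50,97 [0.058 0.069]
px [293. 179.] 318 ctr [ 485. -156.] size [ 56. 103.] long axis deg 99.4 z50,97 [0.04  0.044]
```

Run:
```python
from h import *
z=np.load('pics/w3.npz'); i=dict(robot.camera_info('wrist')); i['cam_to_world']=z['T']
W=cloud(z['d'],i); c=(np.abs(W[...,0]-.501)<.05)&(np.abs(W[...,1]+.305)<.12)
for lo,hi in [(.034,.047),(.05,.08)]:
    m=c&(W[...,2]>lo)&(W[...,2]<hi); m&= (W[...,1]<-.297) if hi<.05 else True
    q=W[m][:,:2]*1000; r=cv2.minAreaRect(q.astype(np.float32)); print(r, q.min(0),q.max(0)); 
    dx=q-q.mean(0); w,v=np.linalg.eigh(dx.T@dx); print(np.degrees(np.arctan2(v[1,1],v[0,1]))%180)
cs()
```

```text
((500.5402526855469, -347.5415344238281), (98.40681457519531, 52.05570602416992), 89.29234313964844) [ 474.43014562 -396.84444076] [ 526.72732469 -298.22081147]
91.6854992420086
((496.3218078613281, -254.990966796875), (79.5178451538086, 44.99979019165039), 86.92607879638672) [ 475.33055327 -294.85474711] [ 520.37628094 -214.53282771]
87.92121680305473
t 14.30 case mm [ -47.2 -510.1  414.4] toolx [ 0.001  1.    -0.019] toolz [ 0.015 -0.019 -1.   ] op 0.0929 Fcase [-2.6 -0.3 -0.7]
```

```bash
python3 -m pendant '[{"translation":[-4,9,45],"twist":[0.008,0.01,-0.02],"grip":1},{"translation":[-4,9,45],"twist":[0.007,0.009,-0.02],"grip":1},{"translation":[-4,8,45],"twist":[0,0,0],"grip":1},{"translation":[0,0,45],"twist":[0,0,0],"grip":1},{"translation":[0,0,45],"twist":[0,0,0],"grip":1},{"translation":[0,0,45],"twist":[0,0,0],"grip":1},{"translation":[0,0,35],"twist":[0,0,0],"grip":1},{"translation":[0,0,10],"twist":[0,0,0],"grip":1},{"translation":[0,0,0],"twist":[0,0,0],"grip":1},{"translation":[0,0,0],"twist":[0,0,0],"grip":1}]'
python3 - <<'E'
from h import *
st();print(rel([.5005,-.3475,.034]))
E
```

```text
t: 15.3
tool_pos: [0.5043, -0.357, 0.1007]
orientation: [2.209, 2.214, -0.012]
force: [0.0, 0.6, 0.7]
opening: 0.0924
t 15.3 pos [ 0.5043 -0.357   0.1007] op 0.0924 F [0.  0.6 0.7]
R [[-0.002, 1.0, 0.005], [1.0, 0.003, -0.015], [-0.015, 0.004, -1.0]]
[10.6 -4.1 66.6]
```

```bash
python3 -m pendant '[{"translation":[5,-2,15],"twist":[0,0.007,0],"grip":1},{"translation":[5,-2,15],"twist":[0,0.007,0],"grip":1},{"translation":[0,0,15],"twist":[0,0,0],"grip":1},{"translation":[0,0,12],"twist":[0,0,0],"grip":1},{"translation":[0,0,5],"twist":[0,0,0],"grip":1},{"translation":[0,0,0],"twist":[0,0,0],"grip":1},{"translation":[0,0,0],"twist":[0,0,0],"grip":1},{"translation":[0,0,0],"twist":[0,0,0],"grip":1},{"translation":[0,0,0],"twist":[0,0,0],"grip":1},{"translation":[0,0,0],"twist":[0,0,0],"grip":1}]'
python3 - <<'E'
from h import *
st();print(rel([.5005,-.3475,.034]))
E
```

```text
t: 16.3
tool_pos: [0.5045, -0.3501, 0.0411]
orientation: [2.209, 2.214, 0.006]
force: [-0.1, -0.6, 0.5]
opening: 0.0927
t 16.3 pos [ 0.5045 -0.3501  0.0411] op 0.0927 F [-0.1 -0.6  0.5]
R [[-0.002, 1.0, 0.013], [1.0, 0.002, -0.007], [-0.007, 0.013, -1.0]]
[ 2.7 -4.1  7. ]
```

```bash
python3 -m pendant '[{"translation":[2,-5,5],"twist":[0,0.005,0],"grip":1},{"translation":[0,0,4],"twist":[0,0,0],"grip":1},{"translation":[0,0,0],"twist":[0,0,0],"grip":-1},{"translation":[0,0,0],"twist":[0,0,0],"grip":-1},{"translation":[0,0,0],"twist":[0,0,0],"grip":-1},{"translation":[0,0,0],"twist":[0,0,0],"grip":-1},{"translation":[0,0,0],"twist":[0,0,0],"grip":-1},{"translation":[0,0,0],"twist":[0,0,0],"grip":-1},{"translation":[0,0,-10],"twist":[0,0,0],"grip":-1},{"translation":[0,0,-10],"twist":[0,0,0],"grip":-1}]' 30; python3 c.py
```

```text
t: 17.3
tool_pos: [0.4981, -0.3474, 0.0513]
orientation: [2.213, 2.218, 0.012]
force: [0.1, -0.3, -0.6]
opening: 0.0508
t 17.30 case mm [ -23.3 -519.4   51.3] toolx [-0.034  0.999 -0.   ] toolz [ 0.011 -0.    -1.   ] op 0.0508 Fcase [ 0.1 -0.3 -0.6]
```

Held (opening 51 mm, as expected). Carrying it to the far end of the case.

```bash
python3 -m pendant '[{"translation":[0,0,-45],"twist":[0,0,0.017],"grip":-1},{"translation":[20,5,-45],"twist":[0,0,0.017],"grip":-1},{"translation":[45,10,-45],"twist":[0,0,0],"grip":-1},{"translation":[50,12,-10],"twist":[0,0,0],"grip":-1},{"translation":[50,12,0],"twist":[0,0,0],"grip":-1},{"translation":[50,12,0],"twist":[0,0,0],"grip":-1},{"translation":[50,12,0],"twist":[0,0,0],"grip":-1},{"translation":[50,12,0],"twist":[0,0,0],"grip":-1},{"translation":[50,12,0],"twist":[0,0,0],"grip":-1},{"translation":[50,12,0],"twist":[0,0,0],"grip":-1}]';python3 -m pendant '[{"translation":[45,8,0],"twist":[0,0,0],"grip":-1},{"translation":[45,5,0],"twist":[0,0,0],"grip":-1},{"translation":[35,0,0],"twist":[0,0,0],"grip":-1},{"translation":[0,0,0],"twist":[0,0,0],"grip":-1},{"translation":[0,0,0],"twist":[0,0,0],"grip":-1},{"translation":[0,0,0],"twist":[0,0,0],"grip":-1},{"translation":[0,0,0],"twist":[0,0,0],"grip":-1},{"translation":[0,0,0],"twist":[0,0,0],"grip":-1},{"translation":[0,0,0],"twist":[0,0,0],"grip":-1},{"translation":[0,0,0],"twist":[0,0,0],"grip":-1}]';python3 c.py
```

```text
t: 18.3
tool_pos: [0.6075, 0.0434, 0.2069]
orientation: [2.253, 2.154, 0.026]
force: [0.5, 0.6, -0.2]
opening: 0.0512
t: 19.3
tool_pos: [0.6272, 0.1755, 0.2142]
orientation: [2.247, 2.154, 0.036]
force: [-0.6, -0.1, -1.0]
opening: 0.0509
t 19.30 case mm [ 89.    7.3 214.2] toolx [ 0.01   1.    -0.003] toolz [ 0.036 -0.003 -0.999] op 0.0509 Fcase [-0.6 -0.1 -1. ]
```

```bash
python3 -m pendant '[{"translation":[0,-7,20],"twist":[0.018,0,0],"grip":-1},{"translation":[0,-6,40],"twist":[0.018,0,0],"grip":-1},{"translation":[0,0,40],"twist":[0,0,0],"grip":-1},{"translation":[0,0,25],"twist":[0,0,0],"grip":-1},{"translation":[0,0,0],"twist":[0,0,0],"grip":-1},{"translation":[0,0,0],"twist":[0,0,0],"grip":-1},{"translation":[0,0,0],"twist":[0,0,0],"grip":-1},{"translation":[0,0,0],"twist":[0,0,0],"grip":-1},{"translation":[0,0,0],"twist":[0,0,0],"grip":-1},{"translation":[0,0,0],"twist":[0,0,0],"grip":-1}]';python3 c.py
```

```text
t: 20.3
tool_pos: [0.6149, 0.1745, 0.0846]
orientation: [2.27, 2.171, -0.003]
force: [0.2, -0.2, -0.4]
opening: 0.0509
t 20.30 case mm [76.7  6.  84.6] toolx [ 0.012  1.    -0.002] toolz [-0.001 -0.002 -1.   ] op 0.0509 Fcase [ 0.2 -0.2 -0.4]
```

```bash
python3 -m pendant '[{"translation":[0,0,20],"twist":[0,0,0],"grip":-1},{"translation":[0,0,25],"twist":[0,0,0],"grip":-1},{"translation":[0,0,15],"twist":[0,0,0],"grip":-1},{"translation":[0,0,4],"twist":[0,0,0],"grip":-1},{"translation":[0,0,0],"twist":[0,0,0],"grip":0.3},{"translation":[0,0,0],"twist":[0,0,0],"grip":0.3},{"translation":[0,0,0],"twist":[0,0,0],"grip":0.3},{"translation":[0,0,-25],"twist":[0,0,0],"grip":0.3},{"translation":[0,0,-40],"twist":[0,0,0],"grip":0.3},{"translation":[0,0,-50],"twist":[0,0,0],"grip":0.3}]';python3 c.py
```

```text
t: 21.3
tool_pos: [0.6146, 0.1746, 0.1376]
orientation: [2.27, 2.172, -0.004]
force: [-0.2, -0.3, 0.1]
opening: 0.0601
t 21.30 case mm [ 76.4   6.1 137.6] toolx [ 0.012  1.    -0.002] toolz [-0.001 -0.002 -1.   ] op 0.0601 Fcase [-0.2 -0.3  0.1]
```

```bash
cat > fitnow.py <<'E'
from fit import *
for n in ['top','scene']:
    p,d,i=cam(n); print(n); fit(d,i)
E
python3 fitnow.py
python3 -m pendant '[{"translation":[0,0,-45],"twist":[0,0,0],"grip":0.3},{"translation":[-10,-5,-35],"twist":[0,0,0],"grip":0.6},{"translation":[-40,-15,0],"twist":[0,0,-0.03],"grip":0.6},{"translation":[-50,-15,0],"twist":[0,0,-0.03],"grip":1},{"translation":[-50,-15,0],"twist":[0,0,-0.03],"grip":1},{"translation":[-50,-15,0],"twist":[0,0,-0.03],"grip":1},{"translation":[-50,-15,0],"twist":[0,0,-0.03],"grip":1},{"translation":[-50,-10,0],"twist":[0,0,-0.03],"grip":1},{"translation":[-20,-10,0],"twist":[0,0,-0.02],"grip":1},{"translation":[0,0,0],"twist":[0,0,0],"grip":1}]'
python3 - <<'E'
from h import *
st();print(rel([.485,-.157,.034]))
E
```

```text
top
px [390. 217.] 344 ctr [ 501. -259.] size [88. 61.] long axis deg 81.5 z50,97 [0.064 0.071]
px [361. 221.] 245 ctr [ 485. -160.] size [ 61. 103.] long axis deg 106.9 z50,97 [0.04  0.047]
px [394. 245.] 239 ctr [ 403. -267.] size [98. 63.] long axis deg 88.6 z50,97 [0.04  0.046]
scene
px [283. 140.] 270 ctr [ 402. -264.] size [ 53. 100.] long axis deg 99.7 z50,97 [0.04  0.044]
px [264. 160.] 477 ctr [ 495. -253.] size [82. 44.] long axis deg 87.2 z50,97 [0.064 0.069]
px [293. 179.] 320 ctr [ 484. -155.] size [ 52. 100.] long axis deg 98.8 z50,97 [0.04  0.044]
t: 22.4
tool_pos: [0.5383, -0.1464, 0.2385]
orientation: [2.003, 2.373, 0.045]
force: [0.8, 0.7, 0.6]
opening: 0.0931
t 22.4 pos [ 0.5383 -0.1464  0.2385] op 0.0931 F [0.8 0.7 0.6]
R [[-0.168, 0.985, 0.047], [0.986, 0.168, -0.001], [-0.009, 0.046, -0.999]]
[  0.4 -63.6 201.8]
```

Nothing has moved. Grasp carabiner A.

```bash
python3 -m pendant '[{"translation":[0,-25,15],"twist":[0.024,0,0],"grip":1},{"translation":[0,-25,40],"twist":[0.023,0,0],"grip":1},{"translation":[0,-14,45],"twist":[0,0,0],"grip":1},{"translation":[0,0,30],"twist":[0,0,0],"grip":1},{"translation":[0,0,5],"twist":[0,0,0],"grip":1},{"translation":[0,0,0],"twist":[0,0,0],"grip":1},{"translation":[0,0,0],"twist":[0,0,0],"grip":1},{"translation":[0,0,0],"twist":[0,0,0],"grip":1},{"translation":[0,0,0],"twist":[0,0,0],"grip":1},{"translation":[0,0,0],"twist":[0,0,0],"grip":1}]'
python3 - <<'E'
from h import *
st();print(rel([.485,-.156,.033]))
E
```

```text
t: 23.4
tool_pos: [0.486, -0.1575, 0.1122]
orientation: [2.01, 2.378, 0.002]
force: [0.2, -0.2, -0.3]
opening: 0.0932
t 23.4 pos [ 0.486  -0.1575  0.1122] op 0.0932 F [ 0.2 -0.2 -0.3]
R [[-0.167, 0.986, 0.022], [0.986, 0.167, -0.017], [-0.02, 0.019, -1.0]]
[ 3.3 -2.2 79.2]
```

```bash
python3 -m pendant '[{"translation":[2,-1,20],"twist":[0.01,0.008,0],"grip":1},{"translation":[2,-1,25],"twist":[0.01,0.008,0],"grip":1},{"translation":[0,0,20],"twist":[0,0,0],"grip":1},{"translation":[0,0,9],"twist":[0,0,0],"grip":1},{"translation":[0,0,0],"twist":[0,0,0],"grip":1},{"translation":[0,0,0],"twist":[0,0,0],"grip":1},{"translation":[0,0,0],"twist":[0,0,0],"grip":1},{"translation":[0,0,0],"twist":[0,0,0],"grip":1},{"translation":[0,0,0],"twist":[0,0,0],"grip":1},{"translation":[0,0,0],"twist":[0,0,0],"grip":1}]'
python3 - <<'E'
from h import *
st();print(rel([.485,-.156,.033]))
E
```

```text
t: 24.4
tool_pos: [0.4913, -0.1577, 0.0456]
orientation: [2.017, 2.386, 0.002]
force: [0.7, -0.3, 0.2]
opening: 0.0928
t 24.4 pos [ 0.4913 -0.1577  0.0456] op 0.0928 F [ 0.7 -0.3  0.2]
R [[-0.166, 0.986, 0.014], [0.986, 0.166, -0.01], [-0.012, 0.012, -1.0]]
[ 2.9 -6.1 12.5]
```

```bash
python3 -m pendant '[{"translation":[3,-7,8],"twist":[0.01,0.008,0],"grip":1},{"translation":[0,0,6],"twist":[0,0,0],"grip":1},{"translation":[0,0,0],"twist":[0,0,0],"grip":-1},{"translation":[0,0,0],"twist":[0,0,0],"grip":-1},{"translation":[0,0,0],"twist":[0,0,0],"grip":-1},{"translation":[0,0,0],"twist":[0,0,0],"grip":-1},{"translation":[0,0,0],"twist":[0,0,0],"grip":-1},{"translation":[0,0,0],"twist":[0,0,0],"grip":-1},{"translation":[0,0,0],"twist":[0,0,0],"grip":-1},{"translation":[0,0,-10],"twist":[0,0,0],"grip":-1}]' 30; python3 c.py
```

```text
t: 25.4
tool_pos: [0.4821, -0.1553, 0.0393]
orientation: [2.028, 2.398, -0.004]
force: [0.2, 0.2, -1.4]
opening: 0.0511
t 25.40 case mm [ -45.4 -327.9   39.3] toolx [-0.198  0.98  -0.002] toolz [-0.001 -0.002 -1.   ] op 0.0511 Fcase [ 0.2  0.2 -1.4]
```

```bash
python3 -m pendant '[{"translation":[0,0,-45],"twist":[0,0,0.04],"grip":-1},{"translation":[0,0,-45],"twist":[0,0,0.04],"grip":-1},{"translation":[20,0,-45],"twist":[0,0,0.04],"grip":-1},{"translation":[45,0,-20],"twist":[0,0,0.04],"grip":-1},{"translation":[50,0,0],"twist":[0,0,0.04],"grip":-1},{"translation":[50,0,0],"twist":[0,0,0],"grip":-1},{"translation":[50,0,0],"twist":[0,0,0],"grip":-1},{"translation":[50,0,0],"twist":[0,0,0],"grip":-1},{"translation":[45,0,0],"twist":[0,0,0],"grip":-1},{"translation":[25,0,0],"twist":[0,0,0],"grip":-1}]';python3 c.py
```

```text
t: 26.4
tool_pos: [0.4889, 0.1857, 0.2108]
orientation: [2.271, 2.16, 0.012]
force: [0.2, 0.0, -1.1]
opening: 0.0508
t 26.40 case mm [-49.6  13.1 210.8] toolx [0.018 1.    0.   ] toolz [ 0.011  0.    -1.   ] op 0.0508 Fcase [ 0.2  0.  -1.1]
```

```bash
python3 -m pendant '[{"translation":[-3,-14,15],"twist":[0.01,0,-0.018],"grip":-1},{"translation":[-3,-15,40],"twist":[0,0,0],"grip":-1},{"translation":[0,0,40],"twist":[0,0,0],"grip":-1},{"translation":[0,0,30],"twist":[0,0,0],"grip":-1},{"translation":[0,0,0],"twist":[0,0,0],"grip":-1},{"translation":[0,0,0],"twist":[0,0,0],"grip":-1},{"translation":[0,0,0],"twist":[0,0,0],"grip":-1},{"translation":[0,0,0],"twist":[0,0,0],"grip":-1},{"translation":[0,0,0],"twist":[0,0,0],"grip":-1},{"translation":[0,0,0],"twist":[0,0,0],"grip":-1}]';python3 c.py
```

```text
t: 27.4
tool_pos: [0.4645, 0.1884, 0.0956]
orientation: [2.242, 2.19, 0.026]
force: [0.1, 0.4, -0.2]
opening: 0.0509
t 27.40 case mm [-74.   15.1  95.6] toolx [-0.009  1.     0.007] toolz [ 0.016  0.007 -1.   ] op 0.0509 Fcase [ 0.1  0.4 -0.2]
```

```bash
python3 -m pendant '[{"translation":[-4,-3,20],"twist":[0,0,0],"grip":-1},{"translation":[-4,0,25],"twist":[0,0,0],"grip":-1},{"translation":[0,0,20],"twist":[0,0,0],"grip":-1},{"translation":[0,0,8],"twist":[0,0,0],"grip":-1},{"translation":[0,0,0],"twist":[0,0,0],"grip":0.3},{"translation":[0,0,0],"twist":[0,0,0],"grip":0.3},{"translation":[0,0,0],"twist":[0,0,0],"grip":0.3},{"translation":[0,0,-25],"twist":[0,0,0],"grip":0.3},{"translation":[0,0,-40],"twist":[0,0,0],"grip":0.3},{"translation":[0,0,-50],"twist":[0,0,0],"grip":0.3}]';python3 c.py; python3 fitnow.py
python3 -m pendant '[{"translation":[0,0,-45],"twist":[0,0,0],"grip":0.3},{"translation":[-10,0,-30],"twist":[0,0,0],"grip":0.6},{"translation":[-40,0,0],"twist":[0,0,-0.02],"grip":0.6},{"translation":[-50,0,0],"twist":[0,0,-0.03],"grip":1},{"translation":[-50,0,0],"twist":[0,0,-0.03],"grip":1},{"translation":[-50,0,0],"twist":[0,0,-0.03],"grip":1},{"translation":[-50,0,0],"twist":[0,0,-0.03],"grip":1},{"translation":[-50,0,0],"twist":[0,0,-0.03],"grip":1},{"translation":[-50,0,0],"twist":[0,0,-0.02],"grip":1},{"translation":[-50,0,0],"twist":[0,0,0],"grip":1}]'
python3 - <<'E'
from h import *
st();print(rel([.402,-.265,.034]))
E
```

```text
t: 28.4
tool_pos: [0.4608, 0.1801, 0.1404]
orientation: [2.242, 2.19, 0.026]
force: [0.0, 0.6, 1.0]
opening: 0.0604
t 28.40 case mm [-77.4   6.7 140.4] toolx [-0.009  1.     0.007] toolz [ 0.017  0.007 -1.   ] op 0.0604 Fcase [-0.   0.6  1. ]
top
px [390. 217.] 348 ctr [ 498. -255.] size [93. 55.] long axis deg 89.4 z50,97 [0.064 0.071]
px [395. 245.] 246 ctr [ 405. -271.] size [ 62. 106.] long axis deg 99.3 z50,97 [0.04  0.046]
scene
px [283. 140.] 270 ctr [ 402. -263.] size [53. 99.] long axis deg 100.1 z50,97 [0.04  0.044]
px [264. 160.] 477 ctr [ 497. -251.] size [81. 44.] long axis deg 89.8 z50,97 [0.064 0.069]
t: 29.5
tool_pos: [0.5007, -0.2161, 0.2343]
orientation: [1.977, 2.386, 0.074]
force: [0.5, 0.7, 0.3]
opening: 0.093
t 29.5 pos [ 0.5007 -0.2161  0.2343] op 0.093 F [0.5 0.7 0.3]
R [[-0.186, 0.981, 0.063], [0.983, 0.186, 0.01], [-0.002, 0.064, -0.998]]
[ -29.3 -118.6  193.2]
```

```bash
python3 -m pendant '[{"translation":[-8,-30,0],"twist":[0.022,0,0],"grip":0.65},{"translation":[-8,-40,0],"twist":[0.021,0,0],"grip":0.65},{"translation":[-7,-40,30],"twist":[0.02,0,0],"grip":0.65},{"translation":[0,-10,40],"twist":[0,0,0],"grip":0.65},{"translation":[0,0,40],"twist":[0,0,0],"grip":0.65},{"translation":[0,0,20],"twist":[0,0,0],"grip":0.65},{"translation":[0,0,0],"twist":[0,0,0],"grip":0.65},{"translation":[0,0,0],"twist":[0,0,0],"grip":0.65},{"translation":[0,0,0],"twist":[0,0,0],"grip":0.65},{"translation":[0,0,0],"twist":[0,0,0],"grip":0.65}]'
python3 - <<'E'
from h import *
st();print(rel([.402,-.265,.034]))
E
```

```text
t: 30.5
tool_pos: [0.3886, -0.2744, 0.105]
orientation: [2.004, 2.398, -0.007]
force: [-0.9, 0.4, 0.4]
opening: 0.0766
t 30.5 pos [ 0.3886 -0.2744  0.105 ] op 0.0766 F [-0.9  0.4  0.4]
R [[-0.178, 0.984, 0.01], [0.984, 0.178, -0.014], [-0.016, 0.007, -1.0]]
[ 8.  14.4 71. ]
```

```bash
python3 -m pendant '[{"translation":[4,8,15],"twist":[0,0.007,0],"grip":0.65},{"translation":[4,9,25],"twist":[0,0.007,0],"grip":0.65},{"translation":[0,0,15],"twist":[0,0,0],"grip":0.65},{"translation":[0,0,8],"twist":[0,0,0],"grip":0.65},{"translation":[0,0,0],"twist":[0,0,0],"grip":0.65},{"translation":[0,0,0],"twist":[0,0,0],"grip":0.65},{"translation":[0,0,0],"twist":[0,0,0],"grip":0.65},{"translation":[0,0,0],"twist":[0,0,0],"grip":0.65},{"translation":[0,0,0],"twist":[0,0,0],"grip":0.65},{"translation":[0,0,0],"twist":[0,0,0],"grip":0.65}]'
python3 - <<'E'
from h import *
st();print(rel([.402,-.265,.034]))
E
```

```text
t: 31.5
tool_pos: [0.4134, -0.2698, 0.053]
orientation: [1.996, 2.391, 0.008]
force: [0.3, 1.3, -0.4]
opening: 0.0765
t 31.5 pos [ 0.4134 -0.2698  0.053 ] op 0.0765 F [ 0.3  1.3 -0.4]
R [[-0.179, 0.984, 0.024], [0.984, 0.179, -0.014], [-0.018, 0.021, -1.0]]
[  7.1 -10.7  18.7]
```

```bash
python3 -m pendant '[{"translation":[4,-8,0],"twist":[0.01,0.008,0],"grip":0.65},{"translation":[3,-5,0],"twist":[0.01,0.006,0],"grip":0.65},{"translation":[0,0,10],"twist":[0,0,0],"grip":0.65},{"translation":[0,0,8],"twist":[0,0,0],"grip":0.65},{"translation":[0,0,4],"twist":[0,0,0],"grip":0.65},{"translation":[0,0,0],"twist":[0,0,0],"grip":-1},{"translation":[0,0,0],"twist":[0,0,0],"grip":-1},{"translation":[0,0,0],"twist":[0,0,0],"grip":-1},{"translation":[0,0,0],"twist":[0,0,0],"grip":-1},{"translation":[0,0,0],"twist":[0,0,0],"grip":-1}]' 30
python3 - <<'E'
from h import *
st();print(rel([.402,-.265,.034]))
E
```

```text
t: 32.5
tool_pos: [0.3992, -0.2664, 0.0303]
orientation: [2.011, 2.409, -0.004]
force: [-1.8, 1.9, 5.9]
opening: 0.0511
t 32.5 pos [ 0.3992 -0.2664  0.0303] op 0.0511 F [-1.8  1.9  5.9]
R [[-0.179, 0.984, 0.001], [0.984, 0.179, -0.005], [-0.005, 0.0, -1.0]]
[ 0.9  3.  -3.7]
```

```bash
python3 -m pendant '[{"translation":[0,0,-45],"twist":[0,0,0.02],"grip":-1},{"translation":[0,0,-50],"twist":[0,0,0.03],"grip":-1},{"translation":[15,5,-50],"twist":[0,0,0.04],"grip":-1},{"translation":[40,18,-40],"twist":[0,0,0.04],"grip":-1},{"translation":[48,20,0],"twist":[0,0,0.04],"grip":-1},{"translation":[48,20,0],"twist":[0,0,0.04],"grip":-1},{"translation":[48,20,0],"twist":[0,0,0],"grip":-1},{"translation":[48,20,0],"twist":[0,0,0],"grip":-1},{"translation":[48,20,0],"twist":[0,0,0],"grip":-1},{"translation":[48,20,0],"twist":[0,0,0],"grip":-1}]'; python3 c.py
```

```text
t: 33.5
tool_pos: [0.5331, 0.0629, 0.2078]
orientation: [-2.274, -2.162, 0.002]
force: [0.4, -0.0, -0.4]
opening: 0.051
t 33.50 case mm [  -1.5 -108.2  207.8] toolx [0.018 1.    0.002] toolz [-0.004  0.002 -1.   ] op 0.051 Fcase [ 0.4  0.  -0.4]
```

```bash
python3 -m pendant '[{"translation":[45,0,0],"twist":[0,0,-0.018],"grip":-1},{"translation":[45,0,0],"twist":[0,0,0],"grip":-1},{"translation":[25,0,20],"twist":[0,0,0],"grip":-1},{"translation":[0,0,40],"twist":[0,0,0],"grip":-1},{"translation":[0,0,40],"twist":[0,0,0],"grip":-1},{"translation":[0,0,10],"twist":[0,0,0],"grip":-1},{"translation":[0,0,0],"twist":[0,0,0],"grip":-1},{"translation":[0,0,0],"twist":[0,0,0],"grip":-1},{"translation":[0,0,0],"twist":[0,0,0],"grip":-1},{"translation":[0,0,0],"twist":[0,0,0],"grip":-1}]'; python3 c.py
```

```text
t: 34.5
tool_pos: [0.5376, 0.1914, 0.0937]
orientation: [-2.243, -2.191, 0.0]
force: [-0.5, -0.4, -1.0]
opening: 0.0507
t 34.50 case mm [-1.  20.3 93.7] toolx [-0.009  1.     0.005] toolz [-0.005  0.005 -1.   ] op 0.0507 Fcase [-0.4 -0.4 -1. ]
```

```bash
python3 -m pendant '[{"translation":[-8,1,15],"twist":[0,0,0],"grip":-1},{"translation":[-4,0,25],"twist":[0,0,0],"grip":-1},{"translation":[0,0,20],"twist":[0,0,0],"grip":-1},{"translation":[0,0,10],"twist":[0,0,0],"grip":-1},{"translation":[0,0,0],"twist":[0,0,0],"grip":0.3},{"translation":[0,0,0],"twist":[0,0,0],"grip":0.3},{"translation":[0,0,0],"twist":[0,0,0],"grip":0.3},{"translation":[0,0,-25],"twist":[0,0,0],"grip":0.3},{"translation":[0,0,-40],"twist":[0,0,0],"grip":0.3},{"translation":[0,0,-50],"twist":[0,0,0],"grip":0.3}]';python3 c.py
python3 -m pendant '[{"translation":[0,0,-45],"twist":[0,0,0],"grip":0.3},{"translation":[-10,0,-30],"twist":[0,0,0],"grip":0.6},{"translation":[-40,-5,-10],"twist":[0,0,0],"grip":0.6},{"translation":[-50,-5,-20],"twist":[0,0,0],"grip":1},{"translation":[-50,-5,-20],"twist":[0,0,0],"grip":1},{"translation":[-50,-5,-20],"twist":[0,0,0],"grip":1},{"translation":[-50,-5,-20],"twist":[0,0,0],"grip":1},{"translation":[-50,-5,-20],"twist":[0,0,0],"grip":1},{"translation":[-50,-5,0],"twist":[0,0,0],"grip":1},{"translation":[-40,-5,0],"twist":[0,0,0],"grip":1}]'
python3 - <<'E'
from fit import *
st();print(rel([.496,-.252,.042]))
p,d,i=cam('wrist'); fit(d,i); print(); p,d,i=cam('scene'); fit(d,i)
E
```

```text
t: 35.5
tool_pos: [0.5386, 0.1755, 0.1381]
orientation: [-2.245, -2.19, 0.001]
force: [1.1, 0.1, -0.5]
opening: 0.0603
t 35.50 case mm [  0.4   4.5 138.1] toolx [-0.007  1.     0.004] toolz [-0.005  0.004 -1.   ] op 0.0603 Fcase [ 1.1  0.2 -0.5]
t: 36.5
tool_pos: [0.4976, -0.1942, 0.3418]
orientation: [2.217, 2.191, 0.042]
force: [0.6, 0.3, -1.0]
opening: 0.0927
t 36.5 pos [ 0.4976 -0.1942  0.3418] op 0.0927 F [ 0.6  0.3 -1. ]
R [[0.012, 0.999, 0.036], [1.0, -0.012, 0.002], [0.002, 0.036, -0.999]]
[-58.5 -11.8 299.4]
px [312. 203.] 1238 ctr [ 497. -254.] size [79. 46.] long axis deg 87.4 z50,97 [0.066 0.068]

px [264. 160.] 480 ctr [ 494. -254.] size [87. 50.] long axis deg 78.1 z50,97 [0.064 0.069]
```

```bash
python3 -m pendant '[{"translation":[-30,0,10],"twist":[0.018,0,0.015],"grip":1},{"translation":[-31,0,40],"twist":[0.018,0,0.015],"grip":1},{"translation":[0,0,45],"twist":[0,0,0],"grip":1},{"translation":[0,0,45],"twist":[0,0,0],"grip":1},{"translation":[0,0,45],"twist":[0,0,0],"grip":1},{"translation":[0,0,35],"twist":[0,0,0],"grip":1},{"translation":[0,0,15],"twist":[0,0,0],"grip":1},{"translation":[0,0,0],"twist":[0,0,0],"grip":1},{"translation":[0,0,0],"twist":[0,0,0],"grip":1},{"translation":[0,0,0],"twist":[0,0,0],"grip":1}]'
python3 - <<'E'
from h import *
st();print(rel([.497,-.254,.040]))
E
```

```text
t: 37.6
tool_pos: [0.5044, -0.2586, 0.1119]
orientation: [2.261, 2.156, 0.012]
force: [-0.2, 0.1, 0.2]
opening: 0.0931
t 37.6 pos [ 0.5044 -0.2586  0.1119] op 0.0931 F [-0.2  0.1  0.2]
R [[0.047, 0.999, 0.017], [0.999, -0.047, -0.007], [-0.007, 0.018, -1.0]]
[ 4.8 -8.9 71.7]
```

```bash
python3 -m pendant '[{"translation":[3,-6,5],"twist":[0.015,0.007,0],"grip":1},{"translation":[3,-5,20],"twist":[0,0,0],"grip":1},{"translation":[0,0,25],"twist":[0,0,0],"grip":1},{"translation":[0,0,20],"twist":[0,0,0],"grip":1},{"translation":[0,0,8],"twist":[0,0,0],"grip":1},{"translation":[0,0,0],"twist":[0,0,0],"grip":-1},{"translation":[0,0,0],"twist":[0,0,0],"grip":-1},{"translation":[0,0,0],"twist":[0,0,0],"grip":-1},{"translation":[0,0,0],"twist":[0,0,0],"grip":-1},{"translation":[0,0,0],"twist":[0,0,0],"grip":-1}]' 25;python3 -m pendant '[{"translation":[0,0,0],"twist":[0,0,0],"grip":-1},{"translation":[0,0,0],"twist":[0,0,0],"grip":-1},{"translation":[0,0,-20],"twist":[0,0,0],"grip":-1},{"translation":[0,0,-40],"twist":[0,0,0],"grip":-1},{"translation":[0,0,-50],"twist":[0,0,0],"grip":-1},{"translation":[20,0,-50],"twist":[0,0,-0.01],"grip":-1},{"translation":[45,4,0],"twist":[0,0,0],"grip":-1},{"translation":[50,4,0],"twist":[0,0,0],"grip":-1},{"translation":[50,4,0],"twist":[0,0,0],"grip":-1},{"translation":[50,4,0],"twist":[0,0,0],"grip":-1}]'; python3 c.py
```

```text
t: 38.6
tool_pos: [0.5017, -0.2564, 0.0453]
orientation: [2.259, 2.155, 0.01]
force: [0.8, 0.2, 0.2]
opening: 0.0576
t: 39.6
tool_pos: [0.5221, -0.0419, 0.2074]
orientation: [2.26, 2.156, 0.011]
force: [0.7, -0.7, -2.3]
opening: 0.0437
t 39.60 case mm [  -9.1 -213.3  207.4] toolx [ 0.015  1.    -0.007] toolz [ 0.018 -0.008 -1.   ] op 0.0437 Fcase [ 0.8 -0.7 -2.3]
```

```bash
python3 -m pendant '[{"translation":[50,3,0],"twist":[0.01,0,-0.01],"grip":-1},{"translation":[50,3,0],"twist":[0.01,0,0],"grip":-1},{"translation":[50,3,0],"twist":[0,0,0],"grip":-1},{"translation":[50,3,0],"twist":[0,0,0],"grip":-1},{"translation":[10,0,20],"twist":[0,0,0],"grip":-1},{"translation":[0,0,40],"twist":[0,0,0],"grip":-1},{"translation":[0,0,30],"twist":[0,0,0],"grip":-1},{"translation":[0,0,0],"twist":[0,0,0],"grip":-1},{"translation":[0,0,0],"twist":[0,0,0],"grip":-1},{"translation":[0,0,0],"twist":[0,0,0],"grip":-1}]'; python3 c.py
```

```text
t: 40.6
tool_pos: [0.5405, 0.1765, 0.1155]
orientation: [2.249, 2.188, -0.005]
force: [0.5, 0.5, -2.0]
opening: 0.044
t 40.60 case mm [  2.3   5.6 115.5] toolx [-0.004  1.    -0.005] toolz [ 0.001 -0.005 -1.   ] op 0.044 Fcase [ 0.5  0.5 -2. ]
```

Lower the headlamp, release it gently, rise, and look inside.

```bash
python3 -m pendant '[{"translation":[0,0,20],"twist":[0,0,0],"grip":-1},{"translation":[0,0,30],"twist":[0,0,0],"grip":-1},{"translation":[0,0,20],"twist":[0,0,0],"grip":-1},{"translation":[0,0,9],"twist":[0,0,0],"grip":-1},{"translation":[0,0,0],"twist":[0,0,0],"grip":-1},{"translation":[0,0,0],"twist":[0,0,0],"grip":0.15},{"translation":[0,0,0],"twist":[0,0,0],"grip":0.15},{"translation":[0,0,0],"twist":[0,0,0],"grip":0.15},{"translation":[0,0,-15],"twist":[0,0,0],"grip":0.15},{"translation":[0,0,-30],"twist":[0,0,0],"grip":0.15}]';python3 c.py
python3 -m pendant '[{"translation":[0,0,-50],"twist":[0,0,0],"grip":0.15},{"translation":[0,0,-50],"twist":[0,0,0],"grip":-1},{"translation":[0,0,-50],"twist":[0,0,0],"grip":-1},{"translation":[0,0,-50],"twist":[0,0,0],"grip":-1},{"translation":[0,0,-50],"twist":[0,0,0],"grip":-1},{"translation":[0,0,-50],"twist":[0,0,0],"grip":-1},{"translation":[0,0,-20],"twist":[0,0,0],"grip":-1},{"translation":[0,0,0],"twist":[0,0,0],"grip":-1},{"translation":[0,0,0],"twist":[0,0,0],"grip":-1},{"translation":[0,0,0],"twist":[0,0,0],"grip":-1}]'
python3 - <<'E'
from h import *
cs()
p,d,i=cam('wrist'); save('w4',p); W=cloud(d,i); V=(W-C)@Rc
m=(abs(V[...,0])<.13)&(abs(V[...,1])<.08)&(V[...,2]<.072)
for lo in (.012,.03):
    k,l,s,c=cv2.connectedComponentsWithStats((m&(V[...,2]>lo)).astype(np.uint8))
    for j in range(1,k):
        if s[j,4]>60: q=V[l==j]*1000; print(lo,s[j,4],np.round(q.min(0)),np.round(q.max(0)))
for y in range(300,301): pass
h=(abs(V[...,0])<.16)&(V[...,1]>.08)&(V[...,2]>.2); q=V[h]; print('lid edge',np.round(q.min(0),3),np.round(q.max(0),3))
E
```

```text
t: 41.6
tool_pos: [0.5497, 0.1763, 0.0958]
orientation: [2.246, 2.177, 0.021]
force: [0.4, -0.9, -0.0]
opening: 0.0537
t 41.60 case mm [11.6  5.7 95.8] toolx [-0.001  1.    -0.   ] toolz [ 0.02 -0.   -1.  ] op 0.0537 Fcase [ 0.4 -0.9 -0. ]
t: 42.6
tool_pos: [0.5398, 0.1763, 0.4335]
orientation: [2.236, 2.17, 0.051]
force: [-0.1, -0.2, 0.1]
opening: 0.0006
t 42.60 case mm [  1.6   5.3 433.5] toolx [-0.002  1.     0.006] toolz [ 0.041  0.006 -0.999] op 0.0006 Fcase [-0.1 -0.2  0.1]
0.012 543 [ 82. -32.  12.] [130.  66.  22.]
0.012 614 [-97. -42.  12.] [-44.  56.  22.]
0.012 1211 [-20. -42.  12.] [37. 56. 57.]
0.03 886 [ -8. -32.  30.] [37. 47. 57.]
lid edge [-0.142  0.099  0.2  ] [0.142 0.118 0.258]
```

View pics/w4.png

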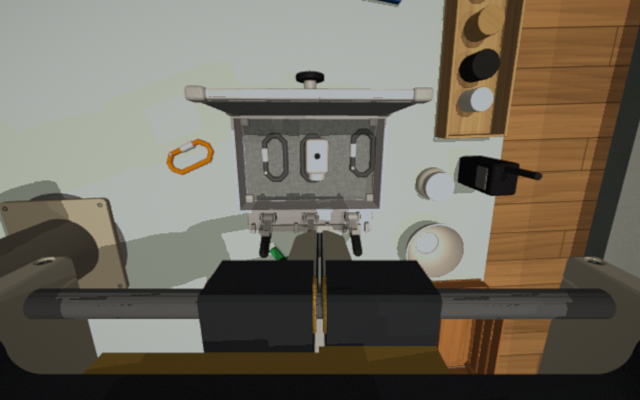

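Everything is in the case. The three carabiners lie flat at about (275,155), (315,155) and (360,155) and the headlamp stands on the middle one, its top at 57 mm (below the 67 mm limit). The levers are all drawn back. The far carabiner has slid to x≈106, still inside. Next I'll go behind the lid.

```bash
python3 -m pendant '[{"translation":[30,0,0],"twist":[0.014,0,0],"grip":-1},{"translation":[45,0,0],"twist":[0.014,0,0],"grip":-1},{"translation":[45,0,0],"twist":[0.014,0,0],"grip":-1},{"translation":[45,0,0],"twist":[0,0,0],"grip":-1},{"translation":[0,0,30],"twist":[0,0,0],"grip":-1},{"translation":[0,0,30],"twist":[0,0,0],"grip":-1},{"translation":[0,0,20],"twist":[0,0,0],"grip":-1},{"translation":[0,0,0],"twist":[0,0,0],"grip":-1},{"translation":[0,0,0],"twist":[0,0,0],"grip":-1},{"translation":[0,0,0],"twist":[0,0,0],"grip":-1}]'; python3 c.py
```

```text
t: 43.65
tool_pos: [0.5391, 0.3453, 0.3294]
orientation: [-2.245, -2.174, 0.046]
force: [-0.1, 0.7, 0.3]
opening: 0.0004
t 43.65 case mm [ -4.5 174.3 329.4] toolx [-0.    1.   -0.01] toolz [-0.032 -0.01  -0.999] op 0.0004 Fcase [-0.1  0.7  0.3]
```

```bash
python3 -m pendant '[{"translation":[0,5,35],"twist":[-0.015,0.01,0],"grip":-1},{"translation":[0,0,40],"twist":[-0.015,0,0],"grip":-1},{"translation":[0,0,30],"twist":[0,0,0],"grip":-1},{"translation":[-10,0,5],"twist":[0,0,0],"grip":-1},{"translation":[-10,0,0],"twist":[0,0,0],"grip":-1},{"translation":[-10,0,0],"twist":[0,0,0],"grip":-1},{"translation":[-10,0,0],"twist":[0,0,0],"grip":-1},{"translation":[-10,0,0],"twist":[0,0,0],"grip":-1},{"translation":[0,0,0],"twist":[0,0,0],"grip":-1},{"translation":[0,0,0],"twist":[0,0,0],"grip":-1}]'; python3 c.py
```

```text
t: 44.65
tool_pos: [0.5489, 0.2916, 0.2352]
orientation: [2.256, 2.176, 0.038]
force: [-0.2, 1.0, -0.7]
opening: 0.0005
t 44.65 case mm [  7.  120.9 235.2] toolx [0.004 1.    0.012] toolz [ 0.022  0.012 -1.   ] op 0.0005 Fcase [-0.2  1.  -0.7]
```

Now sweep the lid along its arc.

```bash
python3 -m pendant '[{"translation":[-9,0,5],"twist":[0.01,-0.01,0],"grip":-1},{"translation":[-14,0,3],"twist":[0.01,0,0],"grip":-1},{"translation":[-14,0,1],"twist":[0,0,0],"grip":-1},{"translation":[-14,0,1],"twist":[0,0,0],"grip":-1},{"translation":[-14,0,2],"twist":[0,0,0],"grip":-1},{"translation":[-14,0,3],"twist":[0,0,0],"grip":-1},{"translation":[-14,0,5],"twist":[0,0,0],"grip":-1},{"translation":[-13,0,6],"twist":[0,0,0],"grip":-1},{"translation":[-12,0,7],"twist":[0,0,0],"grip":-1},{"translation":[0,0,0],"twist":[0,0,0],"grip":-1}]'; python3 c.py
```

```text
t: 45.65
tool_pos: [0.5442, 0.1646, 0.1986]
orientation: [-2.259, -2.181, -0.004]
force: [-0.2, 0.0, -0.0]
opening: 0.0003
t 45.65 case mm [  6.4  -6.2 198.6] toolx [0.003 1.    0.003] toolz [ 0.001  0.003 -1.   ] op 0.0003 Fcase [-0.2  0.  -0. ]
```

```bash
python3 -m pendant '[{"translation":[-9,0,9],"twist":[0,0,0],"grip":-1},{"translation":[-8,0,11],"twist":[0,0,0],"grip":-1},{"translation":[-7,0,12],"twist":[0,0,0],"grip":-1},{"translation":[-7,0,13],"twist":[0,0,0],"grip":-1},{"translation":[-5,0,13],"twist":[0,0,0],"grip":-1},{"translation":[-5,0,13],"twist":[0,0,0],"grip":-1},{"translation":[-4,0,13],"twist":[0,0,0],"grip":-1},{"translation":[-3,0,13],"twist":[0,0,0],"grip":-1},{"translation":[0,0,0],"twist":[0,0,0],"grip":-1},{"translation":[0,0,0],"twist":[0,0,0],"grip":-1}]'; python3 c.py
python3 - <<'E'
from h import *
p,d,i=cam('wrist'); save('w5',p)
E
```

```text
t: 46.65
tool_pos: [0.541, 0.1122, 0.0907]
orientation: [-2.258, -2.18, 0.001]
force: [0.7, -1.1, 0.8]
opening: 0.0005
t 46.65 case mm [  4.9 -58.6  90.7] toolx [0.003 1.    0.002] toolz [-0.003  0.002 -1.   ] op 0.0005 Fcase [ 0.7 -1.1  0.8]
```

View pics/w5.png

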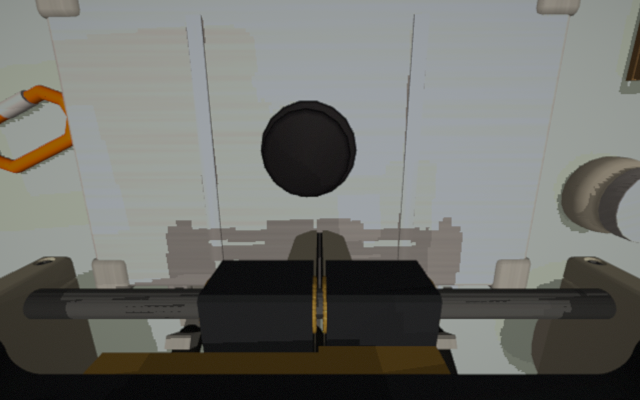

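The lid is nearly flat, with the pump head at (308,148). Press the last few millimetres.

```bash
python3 -m pendant '[{"translation":[0,0,5],"twist":[0,0,0],"grip":-1},{"translation":[0,0,5],"twist":[0,0,0],"grip":-1},{"translation":[0,0,5],"twist":[0,0,0],"grip":-1},{"translation":[0,0,5],"twist":[0,0,0],"grip":-1},{"translation":[0,0,5],"twist":[0,0,0],"grip":-1},{"translation":[0,0,5],"twist":[0,0,0],"grip":-1},{"translation":[0,0,5],"twist":[0,0,0],"grip":-1},{"translation":[0,0,0],"twist":[0,0,0],"grip":-1},{"translation":[0,0,0],"twist":[0,0,0],"grip":-1},{"translation":[0,0,0],"twist":[0,0,0],"grip":-1}]'; python3 c.py
python3 -m pendant '[{"translation":[0,0,-15],"twist":[0,0,0],"grip":-1},{"translation":[0,0,-50],"twist":[0,0,0],"grip":-1},{"translation":[0,0,-50],"twist":[0,0,0],"grip":-1},{"translation":[0,0,-50],"twist":[0,0,0],"grip":-1},{"translation":[0,0,-50],"twist":[0,0,0],"grip":-1},{"translation":[-10,0,-30],"twist":[0,0,0],"grip":-1},{"translation":[-10,0,0],"twist":[0,0,0],"grip":-1},{"translation":[0,0,0],"twist":[0,0,0],"grip":-1},{"translation":[0,0,0],"twist":[0,0,0],"grip":-1},{"translation":[0,0,0],"twist":[0,0,0],"grip":-1}]'
python3 - <<'E'
from h import *
cs(); p,d,i=cam('wrist'); save('w6',p); W=cloud(d,i); V=(W-C)@Rc
for x in (-.1,-.04,.05,.1):
  for y in (-.08,0,.07):
    m=np.hypot(V[...,0]-x,V[...,1]-y)<.006; print((x,y),np.round(np.nanmedian(V[m][:,2]),4),end=' ')
m=np.hypot(V[...,0],V[...,1])<.03; m&=V[...,2]>.11; print('\npump',np.round(np.nanmean(V[m],0),4),m.sum())
E
```

```text
t: 47.7
tool_pos: [0.5439, 0.1132, 0.0884]
orientation: [2.253, 2.184, 0.004]
force: [-0.2, -0.5, -0.7]
opening: 0.0008
t 47.70 case mm [  7.7 -57.5  88.4] toolx [-0.001  1.    -0.001] toolz [ 0.005 -0.001 -1.   ] op 0.0008 Fcase [-0.2 -0.5 -0.7]
t: 48.7
tool_pos: [0.5393, 0.0933, 0.3408]
orientation: [-2.255, -2.187, 0.003]
force: [0.0, -0.1, -0.5]
opening: 0.0005
t 48.70 case mm [  3.8 -77.6 340.8] toolx [-0.002  1.    -0.001] toolz [-0.002 -0.001 -1.   ] op 0.0005 Fcase [ 0.  -0.1 -0.5]
(-0.1, -0.08) 0.0851 (-0.1, 0) 0.0855 (-0.1, 0.07) 0.0856 (-0.04, -0.08) 0.0854 (-0.04, 0) 0.0851 (-0.04, 0.07) 0.0853 (0.05, -0.08) 0.0854 (0.05, 0) 0.0858 (0.05, 0.07) 0.0855 (0.1, -0.08) 0.0856 (0.1, 0) 0.0857 (0.1, 0.07) 0.0855 
pump [1.000e-04 0.000e+00 1.213e-01] 814
```

View pics/w6.png

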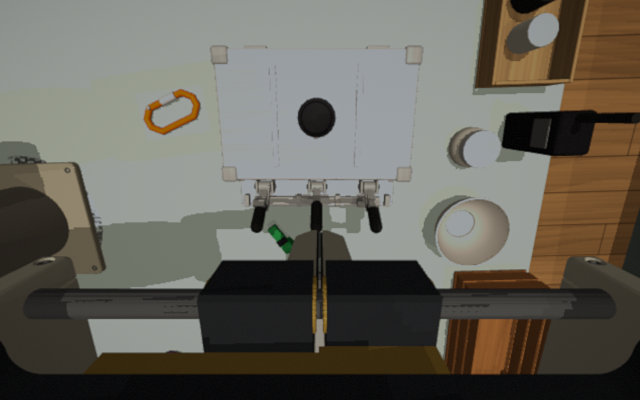

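The lid is shut: it reads flat at 85.5 mm everywhere, and the pump head is at the case centre at 121 mm. The levers at (258,218), (316,215) and (375,219) lean back. Next I'll throw the near latch from the −y side.

```bash
python3 -m pendant '[{"translation":[-35,-30,0],"twist":[0,0,0],"grip":-1},{"translation":[-40,-30,0],"twist":[0,0,0],"grip":-1},{"translation":[-38,-32,30],"twist":[0,0,0],"grip":-1},{"translation":[0,0,45],"twist":[0,0,0],"grip":-1},{"translation":[0,0,45],"twist":[0,0,0],"grip":-1},{"translation":[0,0,45],"twist":[0,0,0],"grip":-1},{"translation":[0,0,40],"twist":[0,0,0],"grip":-1},{"translation":[0,0,10],"twist":[0,0,0],"grip":-1},{"translation":[0,0,0],"twist":[0,0,0],"grip":-1},{"translation":[0,0,0],"twist":[0,0,0],"grip":-1}]'; python3 c.py
```

```text
t: 49.75
tool_pos: [0.4371, -0.0116, 0.113]
orientation: [-2.24, -2.18, 0.024]
force: [0.2, 0.2, -0.2]
opening: 0.0004
t 49.75 case mm [ -95.  -185.7  113. ] toolx [-0.005  1.    -0.   ] toolz [-0.022 -0.    -1.   ] op 0.0004 Fcase [ 0.1  0.2 -0.2]
```

```bash
python3 -m pendant '[{"translation":[8,9,-4],"twist":[-0.01,0,0],"grip":-1},{"translation":[9,0,0],"twist":[-0.01,0,0],"grip":-1},{"translation":[10,0,0],"twist":[0,0,0],"grip":-1},{"translation":[10,0,0],"twist":[0,0,0],"grip":-1},{"translation":[10,0,0],"twist":[0,0,0],"grip":-1},{"translation":[10,0,0],"twist":[0,0,0],"grip":-1},{"translation":[10,0,0],"twist":[0,0,0],"grip":-1},{"translation":[10,0,0],"twist":[0,0,0],"grip":-1},{"translation":[8,0,0],"twist":[0,0,0],"grip":-1},{"translation":[5,0,0],"twist":[0,0,0],"grip":-1}]'; python3 c.py
python3 -m pendant '[{"translation":[6,0,0],"twist":[0,0,0],"grip":-1},{"translation":[6,0,0],"twist":[0,0,0],"grip":-1},{"translation":[6,0,0],"twist":[0,0,0],"grip":-1},{"translation":[6,0,0],"twist":[0,0,0],"grip":-1},{"translation":[0,0,0],"twist":[0,0,0],"grip":-1},{"translation":[0,0,0],"twist":[0,0,0],"grip":-1},{"translation":[0,0,0],"twist":[0,0,0],"grip":-1},{"translation":[0,0,0],"twist":[0,0,0],"grip":-1},{"translation":[0,0,0],"twist":[0,0,0],"grip":-1},{"translation":[0,0,0],"twist":[0,0,0],"grip":-1}]'; python3 c.py
```

```text
t: 50.75
tool_pos: [0.4552, 0.0849, 0.125]
orientation: [2.243, 2.184, 0.01]
force: [0.6, -3.1, 0.0]
opening: 0.0007
t 50.75 case mm [-80.  -88.7 125. ] toolx [-0.005  1.    -0.003] toolz [ 0.013 -0.003 -1.   ] op 0.0007 Fcase [ 0.7 -3.1  0. ]
t: 51.75
tool_pos: [0.4552, 0.0868, 0.125]
orientation: [2.227, 2.157, -0.047]
force: [0.1, -4.7, 1.3]
opening: 0.0006
t 51.75 case mm [-80.1 -86.8 125. ] toolx [ 0.     0.999 -0.05 ] toolz [ 0.008 -0.05  -0.999] op 0.0006 Fcase [ 0.2 -4.7  1.3]
```

The near latch is fully thrown: it stops at −86.8, the mirror of the drawn-back stop. Now the far latch.

```bash
python3 -m pendant '[{"translation":[-25,0,-5],"twist":[0,0.025,0],"grip":-1},{"translation":[-35,0,-40],"twist":[0,0.025,0],"grip":-1},{"translation":[-40,10,-40],"twist":[0,0,0],"grip":-1},{"translation":[-8,45,0],"twist":[0,0,0],"grip":-1},{"translation":[0,45,0],"twist":[0,0,0],"grip":-1},{"translation":[0,45,0],"twist":[0,0,0],"grip":-1},{"translation":[0,20,0],"twist":[0,0,0],"grip":-1},{"translation":[0,0,40],"twist":[0,0,0],"grip":-1},{"translation":[0,0,42],"twist":[0,0,0],"grip":-1},{"translation":[0,0,10],"twist":[0,0,0],"grip":-1}]'; python3 c.py
```

```text
t: 52.75
tool_pos: [0.6269, -0.0174, 0.1221]
orientation: [2.248, 2.188, 0.037]
force: [-1.2, 1.3, -1.1]
opening: 0.0002
t 52.75 case mm [  94.8 -185.4  122.1] toolx [-0.005  1.     0.014] toolz [ 0.019  0.014 -1.   ] op 0.0002 Fcase [-1.2  1.2 -1.1]
```

```bash
python3 -m pendant '[{"translation":[8,-10,0],"twist":[0.01,-0.01,0],"grip":-1},{"translation":[9,0,0],"twist":[0.01,0,0],"grip":-1},{"translation":[10,0,0],"twist":[0,0,0],"grip":-1},{"translation":[10,0,0],"twist":[0,0,0],"grip":-1},{"translation":[10,0,0],"twist":[0,0,0],"grip":-1},{"translation":[10,0,0],"twist":[0,0,0],"grip":-1},{"translation":[10,0,0],"twist":[0,0,0],"grip":-1},{"translation":[10,0,0],"twist":[0,0,0],"grip":-1},{"translation":[8,0,0],"twist":[0,0,0],"grip":-1},{"translation":[6,0,0],"twist":[0,0,0],"grip":-1}]'; python3 c.py
python3 -m pendant '[{"translation":[6,0,0],"twist":[0,0,0],"grip":-1},{"translation":[6,0,0],"twist":[0,0,0],"grip":-1},{"translation":[6,0,0],"twist":[0,0,0],"grip":-1},{"translation":[6,0,0],"twist":[0,0,0],"grip":-1},{"translation":[0,0,0],"twist":[0,0,0],"grip":-1},{"translation":[0,0,0],"twist":[0,0,0],"grip":-1},{"translation":[0,0,0],"twist":[0,0,0],"grip":-1},{"translation":[0,0,0],"twist":[0,0,0],"grip":-1},{"translation":[0,0,0],"twist":[0,0,0],"grip":-1},{"translation":[0,0,0],"twist":[0,0,0],"grip":-1}]'; python3 c.py
```

```text
t: 53.75
tool_pos: [0.6203, 0.0821, 0.1294]
orientation: [2.25, 2.191, 0.007]
force: [-1.0, -2.5, -0.7]
opening: 0.0004
t 53.75 case mm [ 85.1 -86.2 129.4] toolx [-0.005  1.     0.003] toolz [ 0.004  0.003 -1.   ] op 0.0004 Fcase [-0.9 -2.5 -0.7]
t: 54.75
tool_pos: [0.6206, 0.084, 0.1294]
orientation: [2.244, 2.164, -0.039]
force: [-0.5, -3.8, 1.2]
opening: 0.0006
t 54.75 case mm [ 85.4 -84.3 129.4] toolx [ 0.005  0.999 -0.035] toolz [-0.    -0.035 -0.999] op 0.0006 Fcase [-0.4 -3.9  1.2]
```

```bash
python3 -m pendant '[{"translation":[-25,0,-5],"twist":[0,0.02,0],"grip":-1},{"translation":[-35,0,-35],"twist":[0,0.02,0],"grip":-1},{"translation":[-43,0,-40],"twist":[0,0,0],"grip":-1},{"translation":[-8,-40,0],"twist":[0,0,0],"grip":-1},{"translation":[0,-45,0],"twist":[0,0,0],"grip":-1},{"translation":[0,0,20],"twist":[0,0,0],"grip":-1},{"translation":[0,0,40],"twist":[0,0,0],"grip":-1},{"translation":[0,0,25],"twist":[0,0,0],"grip":-1},{"translation":[0,0,5],"twist":[0,0,0],"grip":-1},{"translation":[0,0,0],"twist":[0,0,0],"grip":-1}]'; python3 c.py
python3 - <<'E'
from h import *
p,d,i=cam('wrist'); V=(cloud(d,i)-C)@Rc; hsv=cv2.cvtColor(p,cv2.COLOR_RGB2HSV)
for x in (-.085,0,.085):
    m=(abs(V[...,0]-x)<.012)&(V[...,1]<-.035)&(V[...,1]>-.17)&(V[...,2]>.09)&(V[...,2]<.16)&(hsv[...,2]<80); q=V[m]*1000
    if len(q): print(x,len(q),np.round(q.min(0)),np.round(q.max(0)))
E
```

```text
t: 55.75
tool_pos: [0.5333, -0.0142, 0.1214]
orientation: [-2.251, -2.185, -0.034]
force: [-0.3, 1.3, -0.6]
opening: 0.0004
t 55.75 case mm [   1.2 -185.3  121.4] toolx [-0.002  1.     0.019] toolz [ 0.012  0.019 -1.   ] op 0.0004 Fcase [-0.3  1.3 -0.6]
-0.085 3059 [ -93. -104.   90.] [-76. -60. 138.]
0 1713 [  -9. -158.   93.] [   8. -121.  138.]
0.085 2904 [  75. -104.   90.] [ 91. -60. 138.]
```

Both latches are fully thrown (tips at y≈−60) and the deadlock is still drawn back. I'll throw it in moderate steps.

```bash
python3 -m pendant '[{"translation":[8,0,0],"twist":[0,-0.01,0],"grip":-1},{"translation":[8,0,0],"twist":[0,-0.01,0],"grip":-1},{"translation":[8,0,0],"twist":[0,0,0],"grip":-1},{"translation":[8,0,0],"twist":[0,0,0],"grip":-1},{"translation":[7,0,0],"twist":[0,0,0],"grip":-1},{"translation":[7,0,0],"twist":[0,0,0],"grip":-1},{"translation":[7,0,0],"twist":[0,0,0],"grip":-1},{"translation":[7,0,0],"twist":[0,0,0],"grip":-1},{"translation":[7,0,0],"twist":[0,0,0],"grip":-1},{"translation":[0,0,0],"twist":[0,0,0],"grip":-1}]'; python3 c.py
python3 -m pendant '[{"translation":[7,0,0],"twist":[0,0,0],"grip":-1},{"translation":[7,0,0],"twist":[0,0,0],"grip":-1},{"translation":[7,0,0],"twist":[0,0,0],"grip":-1},{"translation":[6,0,0],"twist":[0,0,0],"grip":-1},{"translation":[6,0,0],"twist":[0,0,0],"grip":-1},{"translation":[6,0,0],"twist":[0,0,0],"grip":-1},{"translation":[0,0,0],"twist":[0,0,0],"grip":-1},{"translation":[0,0,0],"twist":[0,0,0],"grip":-1},{"translation":[0,0,0],"twist":[0,0,0],"grip":-1},{"translation":[0,0,0],"twist":[0,0,0],"grip":-1}]'; python3 c.py
```

```text
t: 56.8
tool_pos: [0.5416, 0.0579, 0.1304]
orientation: [2.237, 2.173, 0.02]
force: [-0.2, -1.2, 1.5]
opening: 0.0005
t 56.80 case mm [   7.2 -112.9  130.4] toolx [-0.003  1.    -0.007] toolz [ 0.026 -0.007 -1.   ] op 0.0005 Fcase [-0.2 -1.2  1.5]
t: 57.8
tool_pos: [0.5415, 0.0864, 0.1287]
orientation: [2.231, 2.158, -0.013]
force: [0.6, -4.4, -0.6]
opening: 0.0011
t 57.80 case mm [  6.2 -84.5 128.7] toolx [ 0.002  0.999 -0.032] toolz [ 0.021 -0.032 -0.999] op 0.0011 Fcase [ 0.7 -4.4 -0.6]
```

```bash
python3 -m pendant '[{"translation":[-20,0,-5],"twist":[0.01,0.015,0],"grip":-1},{"translation":[-10,-3,-45],"twist":[0.01,0.015,0],"grip":-1},{"translation":[0,-3,-50],"twist":[0,0,0],"grip":-1},{"translation":[0,0,-50],"twist":[0,0,0],"grip":-1},{"translation":[45,0,-40],"twist":[0,0,0],"grip":-1},{"translation":[45,0,0],"twist":[0,0,0],"grip":-1},{"translation":[26,0,0],"twist":[0,0,0],"grip":-1},{"translation":[0,0,0],"twist":[0,0,0],"grip":-1},{"translation":[0,0,0],"twist":[0,0,0],"grip":-1},{"translation":[0,0,0],"twist":[0,0,0],"grip":-1}]'; python3 c.py
cat > lev.py <<'E'
from h import *
for n in ['wrist','scene']:
    p,d,i=cam(n); V=(cloud(d,i)-C)@Rc; hsv=cv2.cvtColor(p,cv2.COLOR_RGB2HSV)
    for x in (-.085,0,.085):
        m=(abs(V[...,0]-x)<.014)&(V[...,1]<-.035)&(V[...,1]>-.17)&(V[...,2]>.09)&(V[...,2]<.16)&(hsv[...,2]<80); q=V[m]*1000
        if len(q): print(n,x,len(q),np.round(q.min(0)),np.round(q.max(0)))
    m=(np.hypot(V[...,0],V[...,1])<.018)&(V[...,2]<.135)&(V[...,2]>.09); print('pump z',np.median(V[m][:,2]) if m.any() else None, 'lid z',np.nanmedian(V[(abs(V[...,0])<.12)&(V[...,1]<-.04)&(V[...,1]>-.085)&(V[...,2]<.09)][:,2]))
E
python3 lev.py
```

```text
t: 58.8
tool_pos: [0.5341, 0.1756, 0.3183]
orientation: [-2.242, -2.182, -0.009]
force: [-0.3, 0.1, 0.0]
opening: 0.0005
t 58.80 case mm [ -4.1   4.5 318.3] toolx [-0.005  1.     0.014] toolz [-0.006  0.014 -1.   ] op 0.0005 Fcase [-0.3  0.1  0. ]
wrist -0.085 237 [ -92. -105.   90.] [-76. -58. 138.]
wrist 0 20 [ -7. -62. 127.] [  4. -58. 133.]
wrist 0.085 228 [ 76. -94.  90.] [ 91. -57. 138.]
pump z 0.1215247450634204 lid z 0.08547079844159233
scene 0 110 [ -7. -93.  91.] [  8. -58. 139.]
scene 0.085 124 [ 76. -94.  90.] [ 92. -58. 139.]
pump z 0.12066117253942488 lid z 0.08541003012434684
```

All three levers are thrown, the lid is shut and the pump is up. Descend to just over the pump.

```bash
python3 -m pendant '[{"translation":[-3,3,40],"twist":[0,-0.014,0],"grip":-1},{"translation":[0,0,45],"twist":[0,0,0],"grip":-1},{"translation":[0,0,45],"twist":[0,0,0],"grip":-1},{"translation":[0,0,40],"twist":[0,0,0],"grip":-1},{"translation":[0,0,5],"twist":[0,0,0],"grip":-1},{"translation":[0,0,0],"twist":[0,0,0],"grip":-1},{"translation":[0,0,0],"twist":[0,0,0],"grip":-1},{"translation":[0,0,0],"twist":[0,0,0],"grip":-1},{"translation":[0,0,0],"twist":[0,0,0],"grip":-1},{"translation":[0,0,0],"twist":[0,0,0],"grip":-1}]'; python3 c.py
```

```text
t: 59.9
tool_pos: [0.542, 0.1668, 0.1475]
orientation: [2.26, 2.177, 0.01]
force: [-0.1, 0.1, 0.3]
opening: 0.0006
t 59.90 case mm [  4.1  -4.  147.5] toolx [0.005 1.    0.002] toolz [ 0.007  0.002 -1.   ] op 0.0006 Fcase [-0.1  0.   0.3]
```

```bash
python3 -m pendant '[{"translation":[3,-3,12],"twist":[0,0,0],"grip":-1},{"translation":[0,0,12],"twist":[0,0,0],"grip":-1},{"translation":[0,0,6],"twist":[0,0,0],"grip":-1},{"translation":[0,0,6],"twist":[0,0,0],"grip":-1},{"translation":[0,0,6],"twist":[0,0,0],"grip":-1},{"translation":[0,0,6],"twist":[0,0,0],"grip":-1},{"translation":[0,0,6],"twist":[0,0,0],"grip":-1},{"translation":[0,0,6],"twist":[0,0,0],"grip":-1},{"translation":[0,0,6],"twist":[0,0,0],"grip":-1},{"translation":[0,0,6],"twist":[0,0,0],"grip":-1}]'; python3 c.py
```

```text
t: 60.9
tool_pos: [0.5424, 0.1711, 0.1045]
orientation: [2.252, 2.176, 0.018]
force: [-27.9, -7.3, 51.8]
opening: 0.0002
t 60.90 case mm [  4.4   0.3 104.5] toolx [0.003 1.    0.001] toolz [ 0.015  0.001 -1.   ] op 0.0002 Fcase [-27.7  -8.2  51.8]
```

At the stop: the head is at 104.5 mm, 16.5 mm down, at 52 N. Hold briefly with less force, then rise and check.

```bash
python3 -m pendant '[{"translation":[0,0,3],"twist":[0,0,0],"grip":-1},{"translation":[0,0,3],"twist":[0,0,0],"grip":-1},{"translation":[0,0,-15],"twist":[0,0,0],"grip":-1},{"translation":[0,0,-25],"twist":[0,0,0],"grip":-1},{"translation":[0,0,-45],"twist":[0,0,0],"grip":-1},{"translation":[0,0,-45],"twist":[0,0,0],"grip":-1},{"translation":[0,0,-45],"twist":[0,0,0],"grip":-1},{"translation":[0,0,-45],"twist":[0,0,0],"grip":-1},{"translation":[0,0,0],"twist":[0,0,0],"grip":-1},{"translation":[0,0,0],"twist":[0,0,0],"grip":-1}]'; python3 c.py; python3 lev.py
python3 - <<'E'
from h import *
p,d,i=cam('wrist'); save('w7',p)
E
```

```text
t: 61.9
tool_pos: [0.5369, 0.171, 0.3279]
orientation: [2.253, 2.179, 0.009]
force: [-0.1, 0.4, -0.8]
opening: 0.0007
t 61.90 case mm [-1.100e+00 -1.000e-01  3.279e+02] toolx [ 0.001  1.    -0.   ] toolz [ 0.009 -0.    -1.   ] op 0.0007 Fcase [-0.1  0.4 -0.8]
wrist -0.085 228 [ -93. -103.   90.] [-76. -58. 137.]
wrist 0 110 [ -9. -71. 126.] [  8. -58. 138.]
wrist 0.085 217 [ 76. -93.  90.] [ 90. -58. 138.]
pump z 0.12148485900919037 lid z 0.08548147725072797
scene 0 108 [ -9. -93.  92.] [  7. -58. 139.]
scene 0.085 126 [ 75. -94.  90.] [ 92. -58. 139.]
pump z 0.12077875857881726 lid z 0.0854023683137875
```

View pics/w7.png

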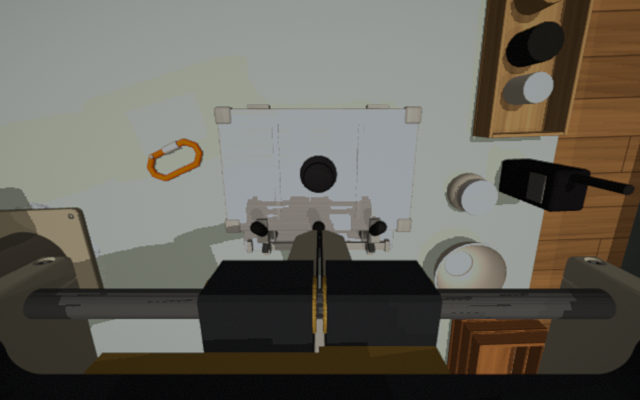

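The lid is shut, all three grips lean over it at (259,228), (318,228) and (378,228), and the pump head at (318,174) has risen. The robot is clear of everything, so I'll hand it in.

```bash
python3 -c "
from plant import robot
print(robot.close_job())"
```

```text
the job is handed in; nothing more can be done
None
```

The job is handed in at about 62 s of the 210 s allowed; the hand-in gives no verdict.

**What I did:** I drew back the deadlock and then both end latches, and packed the three dark-grey carabiners and the headlamp. I then shut the lid, threw the near latch, the far latch and the deadlock, and pressed the pump to its stop. The press read 16.5 mm down at 52 N, and the head rose again.

**Last checks:**
- **Lid:** its top reads 85.5 mm, which is shut.
- **Levers:** all three grips reach case y ≈ −58 mm at 138 mm height, which is fully thrown.
- **Pump:** the head is back at 121 mm.
- **Contents:** all four items were seen inside just before the lid closed, the tallest at 57 mm. One carabiner had moved about 30 mm from where I put it, but was still inside.
- **Bystanders and look-alikes:** the arm met nothing near the bowl, whistle and jar, and I left both look-alikes alone. I did not re-measure where any of them stand at the end.

**Force:** the near latch read 47.6 N against its own drawn-back stop. The deadlock was already drawn back then, so I don't count this as forcing a held lever.

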